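# Set the spot-weld timer and start the weld

## Task

Two sheet strips are ready between the electrodes of the bench spot welder. On its weld timer console, roll the knurled preset wheel by its edge until the figure 6 sits centred in the window, and only then press the big round start button fully down and let it come back up. Leave 6 in the window, and do not shift the tape measure, screwdriver or notebook.

Things in the scene. Friction and masses are not known exactly. Their poses are not given: they have to be found in the camera images.
- console: Weld timer console, a grey box fixed to the bench, 120 mm deep (x), 260 mm wide (y), flat panel 62 mm above the bench. Origin: middle of its underside; x points to its back, y to its left end (seen from the front), z up. A lamp 12 mm tall stands on the panel 40 mm back and 40 mm right of the middle.
- wheel_axle (a point): Centre of the knurled preset wheel on its axle, 46 mm above the bench, axes as the console's (axle along y). Wheel: black, 89 mm across, 18 mm thick with flat sides, upright in a slot, top edge 90 mm above the bench, 28 mm above the panel. Panel clear from its middle plane for 55 mm left (then a hood 81 mm above the bench) and 53 mm right (then the start button).
- preset_wheel (a joint): Turn of the wheel in rad, endless. Grows as the wheel's top is rolled towards the console's back (+x). Figure n is centred in the window at 0.6283*n (0 at joint 0) plus any whole turns. A sprung detent clicks at each figure and, when let go, pulls the wheel to the nearest one; about 2 N at the rim moves it over a click. It starts on a figure other than 6.
- window (a point): Centre of the window, about 27 x 18 mm, in the barrel-shaped hood (42 mm wide, 70 mm across) at the console's left end, facing front and up at 45 degrees. Behind it, on the wheel's axle, turns a white drum 60 mm across with black figures 0 to 9, each 15 mm tall. This point lies on the drum's surface, 78 mm left of the wheel's middle plane.
- figure_six (a point): Middle of the figure 6 on the drum's surface, 30 mm from the axle; it turns with the preset wheel and meets the window's centre when 6 is set.
- button_top (a point): Top middle of the start button: a round black mushroom head 60 mm across at the console's right end, 85 mm right of the wheel's middle plane and straight in line with its axle seen from above, top 96 mm above the bench when up. It moves straight down.
- start_button (a joint): How far the start button is down, in m: 0 up, 0.008 fully down against its stop. Spring return: about 2 N to start it, 5 N to hold it fully down.
- tape_measure: Yellow tape measure lying loose on the bench, 64 x 71 x 34 mm, origin at the middle of its underside. Bystander.
- screwdriver: Red-handled screwdriver lying loose on the bench, 228 mm long, 32 mm thick, along its y axis, origin at the middle of its underside. Bystander.
- notebook: Black notebook lying loose on the bench, 131 x 91 x 10 mm, origin at the middle of its underside. Bystander.

How it is judged:
By the outcome, as a careful person would: the job done as asked, in the order asked, and still so for the second after the job is handed in, with the robot touching nothing.
It also fails if it takes over 67 s, if anything falls off the work surface, if the arm or the gripper's body presses on something with over 40 N, if the wrist force passes 120 N, or if a joint passes its speed limit or range.

## Robot

A 7-joint arm with a two-finger parallel gripper is mounted at the origin on a cart in front of the work surface, level with it; the furniture and walls round the work are solid. World frame = base frame: x ahead of the robot, y to its left, z up, the work surface at z = 0. Lengths are in m, angles in rad, forces in N, time in s.
With the tool pointing down it reaches from about 0.4 to 0.875 m from the base axis. Payload 19.3 kg.
Tool frame: the origin (TCP) lies between the finger pads; the fingertips stand 17 mm ahead of it and the grasp point (between the pads) lies 2 mm behind it; x points along the fingers, y is the direction in which the jaws open and shut, and the axes are right-handed (so a half turn about x gives the same grasp; the last joint's range is limited). The gripper opens to 85 mm and grips with 20 to 120 N. Pads are 22 mm wide; open, the fingers measure 114 mm over their backs; the gripper's body (76 mm by 85 mm) begins 54 mm behind the grasp point. The pads swing forward as they close: fully open they stand 13 mm farther back than shut.
Start: joints at [1.112, 0.521, -0.036, 1.599, 0.021, 1.021, -0.113], TCP at [0.237, -0.578, 0.226] pointing down, gripper open.
Joint ranges: [-2.91, 2.91], [-0.3, 2.13], [-1.5, 1.42], [0.17, 2.43], [-1.26, 4.41], [0.16, 1.93], [-2.52, 2.52]. Speed limits (rad/s): [1.89, 1.89, 2.39, 2.39, 3.01, 3.01, 3.01].

## Interface

Orientations are given as [roll, pitch, yaw] about the fixed x, y, z axes, in that order (R = Rz(yaw) Ry(pitch) Rx(roll)).
In Python, from workcell import bot gives the robot as it stands.
- The arm moves only by the shell command python3 -m creep 'ROWS' [FORCE]. ROWS is JSON, a list of rows, each an object of numbers: "wx", "wy", "wz": the turn, a rotation vector about the tool's x, y, z in degrees; "tx", "ty", "tz": the shift along the tool's x, y, z in m; "claw": the closure, from 0 (fully open) to 1 (shut). A call has 1 to 8 rows; each row is the pose to reach, as a shift and turn from the pose measured when the call began, along the tool's axes at that moment; what a row does not reach only later rows make up. A row lasts 1/10 s, in which the tool goes at most 50 mm and 8.59 degrees, less where a joint would pass 70% of its speed; a pose out of reach is approached as far as the arm can. A call with a gripper value outside its range is refused whole. The fingers move at their own pace and stop on an object; FORCE is the grip in N (left out, the last holds). Time passes only in rows, so rows that repeat a pose let the fingers close. It gives the time, the measured TCP pose, the force and the opening at its end, in the units of the state.
- bot.observe(): the state, without advancing time (a new reading comes with each control period).
- bot.grab_frame(name): name is "side" or "top" or "wrist"; returns the picture (420x560x3 uint8, blue, green, red); there is no depth.
- bot.get_calibration(name): a dict with "fx", "fy", "cx", "cy" (pixels), "R" (3x3) and "t" (3): a world point X has camera coordinates R X + t. Camera axes: x right, y down, z forward; pixel columns grow to the right and rows downward; lengths in m; the calibration is good to about 2 mm. A picture is of the moment at which its call begins: read the wrist's pose just before it. get_calibration takes no time and is no camera call; for the wrist camera it gives the pose at the moment of the call.
- bot.job_done(): hands the job in, once; it reports no verdict.
The state is a dict: "clock": time; "qpos": joint angles; "qd": joint speeds; "joint_efforts": joint torques, N m; "position": TCP position; "tool_rot": TCP orientation; "force": force on the tool from outside, world axes, zero at the start; "moment": the same for the moment, N m; "grip_width": finger opening in m.
Only numpy, scipy, OpenCV 4.12 (cv2) and the standard library are available. Lean on these libraries where they do the work, as an engineer would, in place of code of your own. Each camera call takes 0.05 s, during which the arm holds its last target.

## Working session

There is one attempt and no reset: what is moved stays moved. The work goes in short steps, Python scripts to look and compute and a shell command to move; the robot and the scene stay as the last step left them, time stands still between calls to the robot, and variables do not carry over. Pictures are saved under pics/ and viewed, and the job is handed in when it is done.

```bash
ls; mkdir -p pics; python3 - <<'E'
from workcell import bot
import cv2,numpy as np
print(bot.observe())
for n in("top","side","wrist"):
    c=bot.get_calibration(n);print(n,{k:np.round(v,4).tolist() for k,v in c.items()})
    cv2.imwrite(f"pics/{n}0.png",bot.grab_frame(n))
E
```

```text
pics
{'clock': 0.0, 'qpos': array([ 1.1118356 ,  0.52200136, -0.03633246,  1.59998068,  0.02120645,
        1.02110421, -0.11279222]), 'qd': array([ 0.0004529 ,  0.00059709, -0.00054177, -0.00051519, -0.00134675,
        0.00026852, -0.00088333]), 'joint_efforts': array([-1.30373901e-03, -9.27108979e+01,  1.97985895e+00, -3.69931841e+01,
        1.78442494e-02,  8.21690366e-03, -2.38669692e-06]), 'position': array([ 0.23674277, -0.57806869,  0.22564335]), 'tool_rot': array([-1.49696982,  1.56968794,  2.03338863]), 'force': array([0.62800475, 0.1984567 , 0.18667176]), 'moment': array([-0.03006988,  0.05517667, -0.0335875 ]), 'grip_width': 0.08539282144404023}
top {'fx': 500.5215, 'fy': 500.5215, 'cx': 275.5503, 'cy': 211.6764, 'R': [[0.0164, -0.9998, -0.007], [-0.9863, -0.015, -0.1641], [0.164, 0.0096, -0.9864]], 't': [0.0066, 0.5121, 0.9643]}
side {'fx': 537.8828, 'fy': 537.8828, 'cx': 273.0565, 'cy': 210.6016, 'R': [[-0.9931, -0.1169, -0.0077], [-0.0551, 0.524, -0.8499], [0.1034, -0.8436, -0.5269]], 't': [0.5132, 0.1107, 1.2813]}
wrist {'fx': 358.8068, 'fy': 358.8068, 'cx': 277.42, 'cy': 206.5099, 'R': [[0.3782, -0.9257, -0.0003], [-0.8892, -0.3634, 0.2779], [-0.2574, -0.1049, -0.9606]], 't': [-0.6244, -0.0355, 0.3789]}
```

View pics/top0.png

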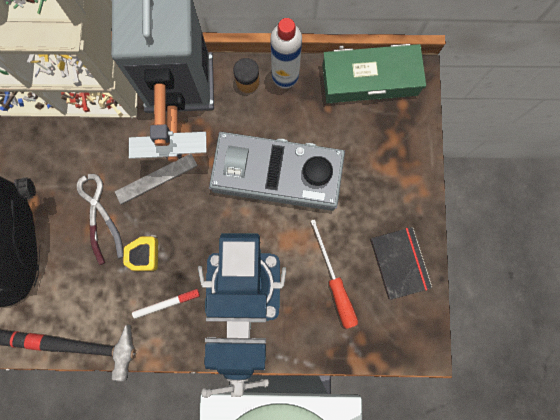

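View pics/side0.png

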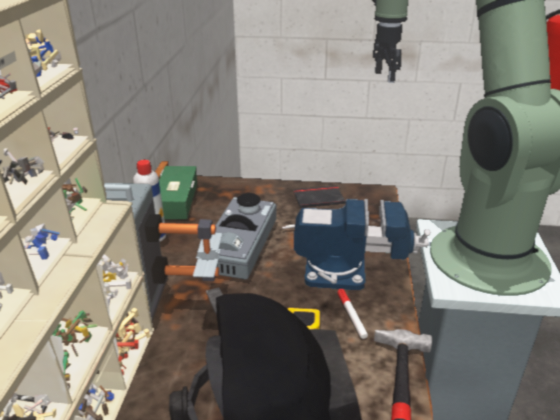

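View pics/wrist0.png

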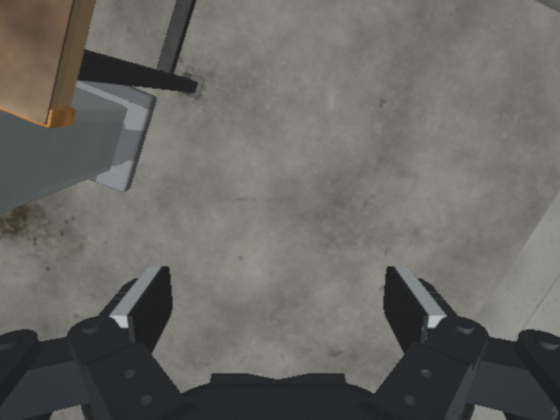

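```bash
cat > h.py <<'E'
import numpy as np,cv2
from workcell import bot
def ray(n,u,v,z,c=None):
    c=c or bot.get_calibration(n)
    R=np.array(c['R']);t=np.array(c['t'])
    o=-R.T@t; d=R.T@np.array([(u-c['cx'])/c['fx'],(v-c['cy'])/c['fy'],1])
    return o+d*(z-o[2])/d[2]
def proj(n,X,c=None):
    c=c or bot.get_calibration(n)
    p=np.array(c['R'])@np.array(X)+np.array(c['t'])
    return np.array([c['cx']+c['fx']*p[0]/p[2],c['cy']+c['fy']*p[1]/p[2]])
E
python3 - <<'E'
import cv2
a=cv2.imread('pics/top0.png')[120:220,200:355]
cv2.imwrite('pics/top0z.png',cv2.resize(a,None,fx=5,fy=5,interpolation=cv2.INTER_CUBIC))
a=cv2.imread('pics/side0.png')[180:290,190:300]
cv2.imwrite('pics/side0z.png',cv2.resize(a,None,fx=5,fy=5,interpolation=cv2.INTER_CUBIC))
E
```

```text
(no output)
```

View pics/top0z.png

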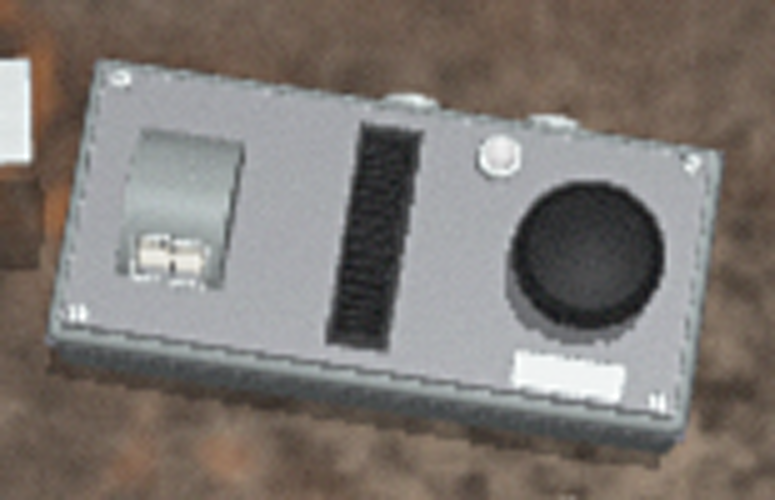

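View pics/side0z.png

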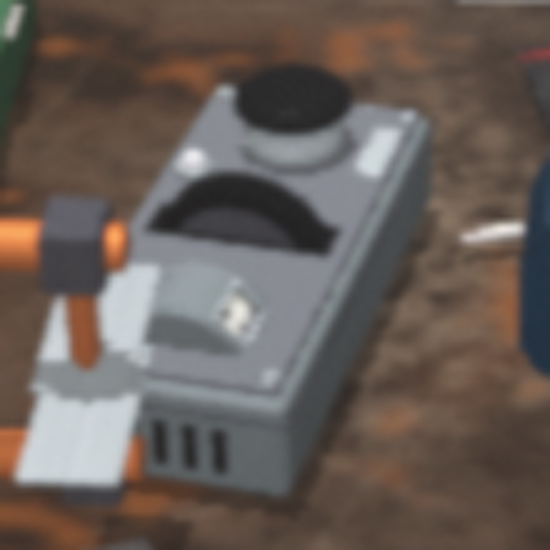

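```bash
python3 - <<'E'
from h import *
f=lambda u,v,z:ray('top',200+(u+.5)/5-.5,120+(v+.5)/5-.5,z)
C=[f(100,62,.062),f(720,152,.062),f(685,425,.062),f(50,335,.062)]
for c in C: print(np.round(c,4))
m=np.mean(C,0);print('mid',m)
print(np.linalg.norm(C[0]-C[1]),np.linalg.norm(C[3]-C[2]),np.linalg.norm(C[0]-C[3]),np.linalg.norm(C[1]-C[2]))
y=(C[0]+C[3]-C[1]-C[2])[:2];y/=np.linalg.norm(y);print('y',y,np.degrees(np.arctan2(-y[0],y[1])))
b=f(588,255,.096);print('button',b)
l=f(499,155,.074);print('lamp',l)
x=np.array([y[1],-y[0]])
for n,p in(('b',b),('l',l)): print(n,(p-m)[:2]@x,(p-m)[:2]@y)
s=(f(392,125,.062)+f(357,348,.062))/2
print('slot',s,(s-m)[:2]@x,(s-m)[:2]@y)
E
```

```text
[0.6706 0.1305 0.062 ]
[ 0.6365 -0.1203  0.062 ]
[ 0.5247 -0.1058  0.062 ]
[0.5573 0.1465 0.062 ]
mid [0.59728035 0.01275014 0.062     ]
0.25312666565321523 0.254422779655684 0.1144878665363806 0.11271342683770814
y [0.13149764 0.99131648] -7.556143623167512
button [ 0.58453558 -0.06481254  0.096     ]
lamp [ 0.63042428 -0.0309959   0.074     ]
b -0.002434797703107472 -0.07856506941919675
l 0.038608618247790875 -0.0390078186263976
slot [0.59984176 0.01802562 0.062     ] 0.0018454491650165168 0.005566488520663222
```

```bash
cat >> h.py <<'E'
from scipy.spatial.transform import Rotation as Ro
YC=np.array([.1315,.9913,0]);XC=np.array([.9913,-.1315,0]);ZC=np.array([0,0,1.])
AX=np.array([.598,.0187,.046])
def T():
    s=bot.observe();return s,Ro.from_euler('xyz',s['tool_rot']),np.array(s['position'])
def delta(p=None,R=None):
    s,R0,p0=T()
    if p is not None: print('t',np.round(R0.inv().apply(np.array(p)-p0),4))
    if R is not None: print('w',np.round((R0.inv()*R).as_rotvec(degrees=True),2))
E
python3 - <<'E'
from h import *
s,R,p=T();print(R.as_matrix().round(3))
c=bot.get_calibration('wrist');Rc=np.array(c['R']);o=-Rc.T@np.array(c['t'])
print('cam in tool',R.inv().apply(o-p).round(4),'cam axes in tool',(Rc@R.as_matrix()).round(3))
E
```

```text
[[-0.     0.379 -0.925]
 [ 0.001 -0.925 -0.379]
 [-1.    -0.001  0.   ]]
cam in tool [-0.1479 -0.0003 -0.0706] cam axes in tool [[-0.001  1.     0.001]
 [-0.278 -0.001  0.961]
 [ 0.961  0.     0.278]]
```

```bash
cat >> h.py <<'E'
def tool(th,flip=False):
    # th deg: tilt; tool x = sin th*XC - cos th*Z ; tool y=+YC
    t=np.radians(th);x=np.sin(t)*XC-np.cos(t)*ZC;y=YC/np.linalg.norm(YC)
    if flip:y=-y
    return Ro.from_matrix(np.column_stack([x,y,np.cross(x,y)]))
def con(x,y,z): return AX*[1,1,0]+XC*x+YC*y+ZC*z   # console axes about wheel axle, z from bench
E
python3 - <<'E'
from h import *
delta([.42,-.38,.36],tool(0))
E
```

```text
t [-0.1341 -0.114  -0.2446]
w [-1.5016e+02 -6.0000e-02  2.0000e-02]
```

```bash
python3 -m creep '[{"tx":-0.04,"ty":-0.02,"tz":-0.03,"wx":-8},{"tx":-0.08,"ty":-0.04,"tz":-0.07,"wx":-16},{"tx":-0.11,"ty":-0.06,"tz":-0.11,"wx":-24},{"tx":-0.13,"ty":-0.08,"tz":-0.15,"wx":-32},{"tx":-0.13,"ty":-0.1,"tz":-0.19,"wx":-40},{"tx":-0.13,"ty":-0.11,"tz":-0.22,"wx":-48},{"tx":-0.13,"ty":-0.114,"tz":-0.245,"wx":-56},{"tx":-0.13,"ty":-0.114,"tz":-0.245,"wx":-64}]' 30
python3 - <<'E'
from h import *
w=con(-.021,.078,.067);t=np.radians(40);cam=w+.25*(-XC*np.sin(t)+ZC*np.cos(t))
R=tool(25);p=cam-R.apply([-.148,0,-.0706]);print(p)
delta(p,R)
print(bot.observe()['qpos'].round(2))
E
```

```text
[0.55357423 0.10327529 0.15421363]
t [ 0.0719 -0.5104 -0.5515]
w [-147.07   -8.75   32.63]
[ 1.11  0.52 -0.04  1.6   0.02  1.02 -0.11]$[0]: bad value
```

```bash
python3 -m creep '[{"wx":-8,"wy":0,"wz":0,"tx":-0.04,"ty":-0.02,"tz":-0.03,"claw":0},{"wx":-16,"wy":0,"wz":0,"tx":-0.08,"ty":-0.04,"tz":-0.07,"claw":0},{"wx":-24,"wy":0,"wz":0,"tx":-0.11,"ty":-0.06,"tz":-0.11,"claw":0},{"wx":-32,"wy":0,"wz":0,"tx":-0.13,"ty":-0.08,"tz":-0.15,"claw":0},{"wx":-40,"wy":0,"wz":0,"tx":-0.13,"ty":-0.10,"tz":-0.19,"claw":0},{"wx":-48,"wy":0,"wz":0,"tx":-0.13,"ty":-0.11,"tz":-0.22,"claw":0},{"wx":-56,"wy":0,"wz":0,"tx":-0.13,"ty":-0.114,"tz":-0.245,"claw":0},{"wx":-64,"wy":0,"wz":0,"tx":-0.13,"ty":-0.114,"tz":-0.245,"claw":0}]' 30
cat > d.py <<'E'
from h import *
w=con(-.021,.078,.067);t=np.radians(40);cam=w+.25*(-XC*np.sin(t)+ZC*np.cos(t))
R=tool(25);p=cam-R.apply([-.148,0,-.0706]);print(p)
delta(p,R)
print(bot.observe()['qpos'].round(2))
E
python3 d.py
```

```text
clock: 0.95
position: [0.4234, -0.3769, 0.3558]
tool_rot: [2.846, 1.569, 1.222]
force: [-0.9, -0.4, 0.0]
grip_width: 0.0856
[0.55357423 0.10327529 0.15421363]
t [ 0.2026  0.104  -0.4861]
w [-84.1  -20.21  18.54]
[ 0.89  0.34 -0.35  1.57  0.12  1.26  0.46]
```

```bash
python3 -m creep '[{"wx":-8,"wy":-2,"wz":2,"tx":0,"ty":0.01,"tz":-0.05,"claw":0},{"wx":-16,"wy":-4,"wz":4,"tx":0,"ty":0.03,"tz":-0.1,"claw":0},{"wx":-24,"wy":-6,"wz":5,"tx":0,"ty":0.04,"tz":-0.15,"claw":0},{"wx":-32,"wy":-8,"wz":7,"tx":0.01,"ty":0.05,"tz":-0.2,"claw":0},{"wx":-40,"wy":-10,"wz":9,"tx":0.03,"ty":0.06,"tz":-0.25,"claw":0},{"wx":-48,"wy":-12,"wz":11,"tx":0.05,"ty":0.08,"tz":-0.3,"claw":0},{"wx":-56,"wy":-14,"wz":13,"tx":0.07,"ty":0.09,"tz":-0.35,"claw":0},{"wx":-62,"wy":-15,"wz":14,"tx":0.08,"ty":0.1,"tz":-0.4,"claw":0}]' 
python3 d.py
```

```text
clock: 1.75
position: [0.5369, -0.0085, 0.283]
tool_rot: [0.207, 1.229, -0.32]
force: [1.3, -1.4, -0.2]
grip_width: 0.0853
[0.55357423 0.10327529 0.15421363]
t [ 0.1149  0.0963 -0.0829]
w [-21.78  -4.96   4.64]
[ 0.41  0.22 -0.7   2.01  0.49  0.74  0.45]
```

```bash
python3 -m creep '[{"wx":-7,"wy":-2,"wz":1.5,"tx":0.03,"ty":0.03,"tz":-0.03,"claw":0.3},{"wx":-14,"wy":-3,"wz":3,"tx":0.06,"ty":0.06,"tz":-0.06,"claw":0.3},{"wx":-21.8,"wy":-5,"wz":4.6,"tx":0.09,"ty":0.09,"tz":-0.08,"claw":0.3},{"wx":-21.8,"wy":-5,"wz":4.6,"tx":0.115,"ty":0.096,"tz":-0.083,"claw":0.3},{"wx":-21.8,"wy":-5,"wz":4.6,"tx":0.115,"ty":0.096,"tz":-0.083,"claw":0.3}]' 
python3 - <<'E'
from h import *
c=bot.get_calibration('wrist');print(proj('wrist',con(-.021,.078,.067),c))
cv2.imwrite('pics/w1.png',bot.grab_frame('wrist'))
E
```

```text
clock: 2.25
position: [0.5521, 0.1046, 0.1507]
tool_rot: [-0.005, 1.139, -0.133]
force: [-0.3, -1.0, -0.0]
grip_width: 0.0596
[275.90798888 204.86411763]
```

View pics/w1.png

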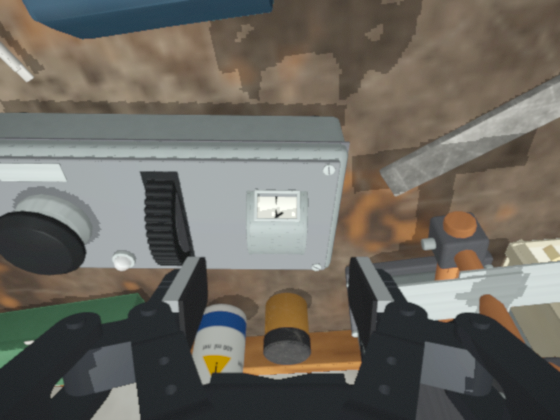

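```bash
python3 - <<'E'
import cv2
a=cv2.imread('pics/w1.png')[175:260,230:325]
cv2.imwrite('pics/w1z.png',cv2.resize(cv2.rotate(a,cv2.ROTATE_180),None,fx=6,fy=6,interpolation=cv2.INTER_CUBIC))
E
```

```text
(no output)
```

View pics/w1z.png

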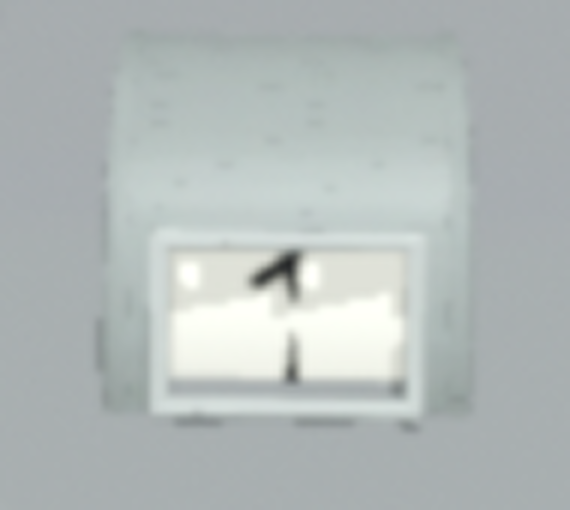

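```bash
python3 - <<'E'
from h import *
def tri(a,b):
    A=[];B=[]
    for n,(u,v) in(('top',a),('side',b)):
        c=bot.get_calibration(n);R=np.array(c['R']);t=np.array(c['t']);o=-R.T@t;d=R.T@np.array([(u-c['cx'])/c['fx'],(v-c['cy'])/c['fy'],1]);d/=np.linalg.norm(d)
        P=np.eye(3)-np.outer(d,d);A.append(P);B.append(P@o)
    return np.linalg.solve(sum(A),sum(B))
print('bottle cap',tri((287,26),(144,163)))
print('vise plate mid',tri((239,258),(320,214)))
print('bolt head electrode',tri((160,137),(205,225)))
for z in(.1,.15,.2):print(z,'vise back',ray('top',238,236,z),'bottle',ray('top',287,85,z))
R=tool(0);delta(con(0,0,.14),R)
E
```

```text
bottle cap [ 0.82022125 -0.00194495  0.20737312]
vise plate mid [0.40663383 0.07743672 0.14345035]
bolt head electrode [0.62113454 0.21898715 0.19038544]
0.1 vise back [0.45495823 0.08394281 0.1       ] bottle [ 0.75662012 -0.00436137  0.1       ]
0.15 vise back [0.44918125 0.07972191 0.15      ] bottle [ 0.73471639 -0.00386156  0.15      ]
0.2 vise back [0.44340428 0.075501   0.2       ] bottle [ 0.71281267 -0.00336176  0.2       ]
t [ 0.0353 -0.0782  0.0456]
w [ 0.09 24.84  0.09]
```

```bash
python3 -m creep '[{"wx":0,"wy":8,"wz":0,"tx":0.0,"ty":-0.03,"tz":0.02,"claw":0.5},{"wx":0,"wy":16,"wz":0,"tx":0.01,"ty":-0.06,"tz":0.03,"claw":0.5},{"wx":0,"wy":24,"wz":0,"tx":0.035,"ty":-0.078,"tz":0.046,"claw":0.5},{"wx":0,"wy":25,"wz":0,"tx":0.035,"ty":-0.078,"tz":0.046,"claw":0.5},{"wx":0,"wy":25,"wz":0,"tx":0.035,"ty":-0.078,"tz":0.046,"claw":0.5}]' 
python3 - <<'E'
from h import *
c=bot.get_calibration('wrist');print(proj('wrist',con(-.021,.078,.067),c),proj('wrist',con(0,0,.09),c))
im=bot.grab_frame('wrist');cv2.imwrite('pics/w2.png',im)
u,v=proj('wrist',con(-.021,.078,.067),c).astype(int)
cv2.imwrite('pics/w2z.png',cv2.resize(cv2.rotate(im[v-35:v+45,u-50:u+50],cv2.ROTATE_180),None,fx=6,fy=6,interpolation=cv2.INTER_CUBIC))
delta(con(0,0,.14),tool(0))
E
```

```text
clock: 2.8
position: [0.5997, 0.0146, 0.1422]
tool_rot: [2.735, 1.562, 2.599]
force: [-2.1, -1.6, -0.9]
grip_width: 0.0426
[405.43700636 180.44636458] [283.49330587 224.11714561]
t [ 0.002   0.003  -0.0024]
w [-0.29 -0.59 -0.2 ]
```

View pics/w2.png

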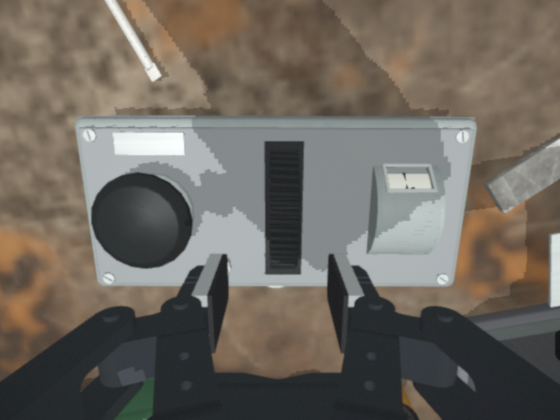

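View pics/w2z.png

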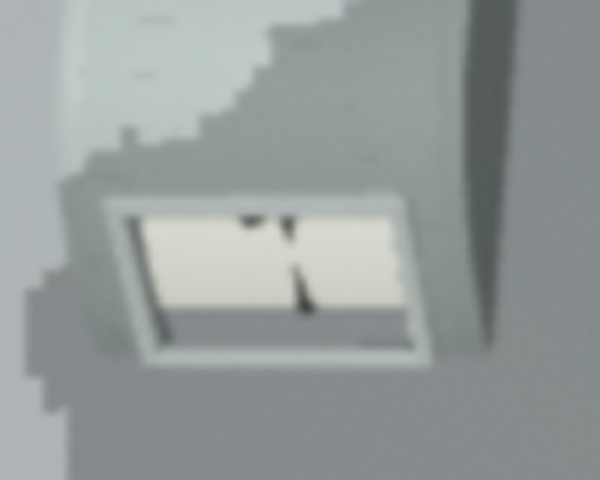

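```bash
python3 - <<'E'
from h import *
c=bot.get_calibration('wrist')
def L(p): d=p-AX;return np.round([d@XC,d@YC],4)
for n,u,v,z in(('slotfront',284,142,.062),('slotback',283,274,.062),('slotL',303,143,.062),('slotR',265,143,.062),('c1',78,118,.062),('c2',475,119,.062),('c3',455,285,.062),('c4',100,284,.062),('button',141,220,.096)):
    print(n,L(ray('wrist',u,v,z,c)))
delta(con(0,0,.14),tool(0))
E
```

```text
slotfront [-0.0453  0.0018]
slotback [0.0459 0.001 ]
slotL [-0.0446  0.0137]
slotR [-0.0447 -0.0102]
c1 [-0.0607 -0.1255]
c2 [-0.0586  0.1203]
c3 [0.0553 0.1224]
c4 [ 0.0526 -0.1277]
button [-0.0052 -0.0803]
t [ 0.002   0.003  -0.0024]
w [-0.29 -0.59 -0.2 ]
```

```bash
sed -i 's/\.0187,\.046/.0197,.046/' h.py; cat >> h.py <<'E'
def pose(ph,r):
    p=np.radians(ph);return con(r*np.sin(p),0,.046+r*np.cos(p)),tool(-ph)
def where():
    s,R,p=T();d=p-AX;x=R.as_matrix()[:,0]
    print('clock',round(s['clock'],2),'con',np.round([d@XC,d@YC,d[2]],4),'phi',np.degrees(np.arctan2(d@XC,d[2])).round(1),'r',np.hypot(d@XC,d[2]).round(4),'tilt',np.degrees(np.arctan2(-x@XC,-x[2])).round(1),'F',np.round(s['force'],1),'M',np.round(s['moment'],2),'g',round(s['grip_width'],4))
E
python3 - <<'E'
from h import *
where();delta(*pose(-20,.07));delta(*pose(-20,.048))
E
```

```text
clock 2.85 con [ 0.0025 -0.004   0.096 ] phi 1.5 r 0.096 tilt 0.6 F [-3.4 -1.6 -1.9] M [-0.14  0.17 -0.03] g 0.0428
t [ 0.0305  0.0038 -0.0262]
w [ -0.32 -20.59  -0.15]
t [ 0.0511  0.0037 -0.0184]
w [ -0.32 -20.59  -0.15]
```

```bash
python3 -m creep '[{"wx":0,"wy":-7,"wz":0,"tx":0.01,"ty":0.004,"tz":-0.013,"claw":0.5},{"wx":0,"wy":-14,"wz":0,"tx":0.02,"ty":0.004,"tz":-0.022,"claw":0.5},{"wx":0,"wy":-20.5,"wz":0,"tx":0.03,"ty":0.004,"tz":-0.026,"claw":0.5},{"wx":0,"wy":-20.5,"wz":0,"tx":0.03,"ty":0.004,"tz":-0.026,"claw":0.5},{"wx":0,"wy":-20.5,"wz":0,"tx":0.04,"ty":0.004,"tz":-0.022,"claw":0.5},{"wx":0,"wy":-20.5,"wz":0,"tx":0.051,"ty":0.004,"tz":-0.018,"claw":0.5},{"wx":0,"wy":-20.5,"wz":0,"tx":0.051,"ty":0.004,"tz":-0.018,"claw":0.5}]' 20
python3 - <<'E'
from h import *
where();delta(*pose(-20,.048))
cv2.imwrite('pics/w3.png',bot.grab_frame('wrist'))
E
```

```text
clock: 3.55
position: [0.5819, 0.0218, 0.0921]
tool_rot: [0.012, 1.222, -0.126]
force: [-0.4, -0.1, -0.3]
grip_width: 0.0428
clock 3.55 con [-0.0162 -0.      0.0461] phi -19.4 r 0.0488 tilt -20.0 F [-0.4 -0.1 -0.3] M [-0.    0.31 -0.03] g 0.0428
t [ 0.0008  0.     -0.0005]
w [-0.39 -0.04 -0.12]
```

View pics/w3.png

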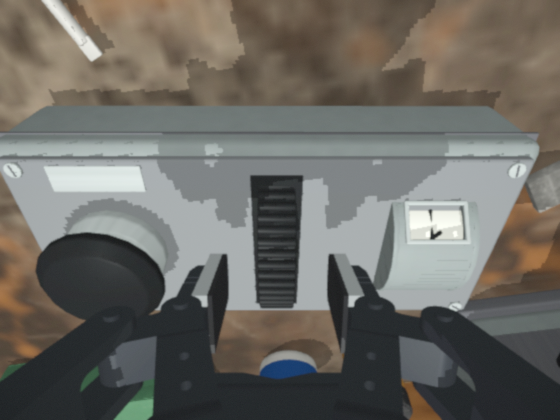

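```bash
python3 -m creep '[{"wx":0,"wy":0,"wz":0,"tx":0,"ty":0,"tz":0,"claw":1},{"wx":0,"wy":0,"wz":0,"tx":0,"ty":0,"tz":0,"claw":1},{"wx":0,"wy":0,"wz":0,"tx":0,"ty":0,"tz":0,"claw":1},{"wx":0,"wy":0,"wz":0,"tx":0,"ty":0,"tz":0,"claw":1},{"wx":0,"wy":0,"wz":0,"tx":0,"ty":0,"tz":0,"claw":1}]' 20
python3 - <<'E'
from h import *
where()
E
```

```text
clock: 4.1
position: [0.582, 0.0219, 0.0925]
tool_rot: [0.013, 1.222, -0.126]
force: [0.1, 0.5, 0.2]
grip_width: 0.0
clock 4.1 con [-0.0162  0.      0.0465] phi -19.2 r 0.0492 tilt -20.0 F [0.1 0.5 0.2] M [-0.02  0.38  0.02] g 0.0
```

```bash
python3 - <<'E'
from h import *
cv2.imwrite('pics/w4.png',bot.grab_frame('wrist'))
im=bot.grab_frame('side');cv2.imwrite('pics/s4.png',cv2.resize(im[150:290,170:320],None,fx=4,fy=4,interpolation=cv2.INTER_CUBIC))
E
```

```text
(no output)
```

View pics/w4.png

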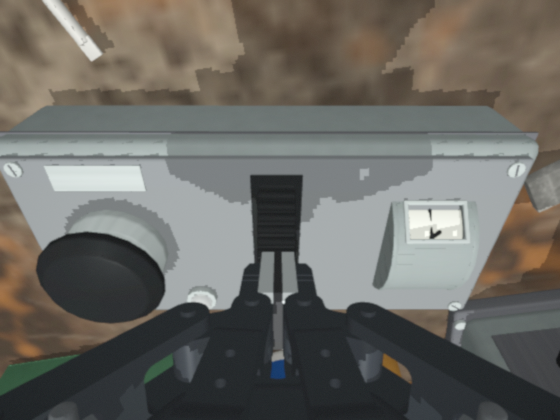

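View pics/s4.png

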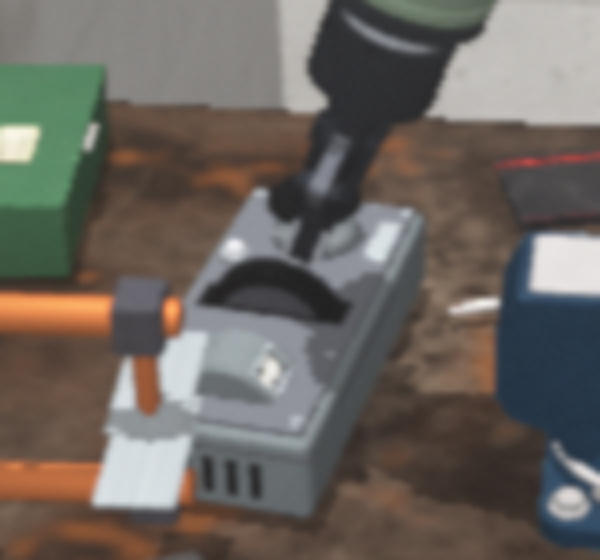

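```bash
python3 - <<'E'
from h import *
s,R,p=T();c=bot.get_calibration('wrist')
for a in(0,.01,.017,.03):
    q=p+R.apply([a,0,0]);print(a,q.round(4),'wrist',proj('wrist',q,c).round(1),'side4',((proj('side',q)-[170,150])*4).round(0))
for ph in(-40,-19,0,20):
    q=pose(ph,.0445)[0];print(ph,q.round(4),'wrist',proj('wrist',q,c).round(1),'side4',((proj('side',q)-[170,150])*4).round(0))
where()
E
```

```text
0 [0.5819 0.0219 0.0924] wrist [277.3 265.7] side4 [298. 262.]
0.01 [0.5853 0.0215 0.083 ] wrist [277.3 256.5] side4 [293. 275.]
0.017 [0.5877 0.0212 0.0764] wrist [277.3 250.7] side4 [289. 283.]
0.03 [0.5921 0.0206 0.0642] wrist [277.4 241. ] side4 [283. 300.]
-40 [0.5696 0.0235 0.0801] wrist [276.9 227.2] side4 [318. 282.]
-19 [0.5836 0.0216 0.0881] wrist [277.1 261.6] side4 [295. 268.]
0 [0.598  0.0197 0.0905] wrist [277.4 286.8] side4 [272. 261.]
20 [0.6131 0.0177 0.0878] wrist [277.5 302.7] side4 [247. 262.]
clock 4.2 con [-0.0162  0.0001  0.0464] phi -19.3 r 0.0491 tilt -20.0 F [-0.4 -0.3 -0.4] M [0.1  0.3  0.06] g -0.0002
```

```bash
python3 - <<'E'
from h import *
s,R,p=T();c=bot.get_calibration('wrist')
for a in(0,.01,.017,.03):
    q=p+R.apply([a,0,-.011]);print(a,'wrist',proj('wrist',q,c).round(1),'side4',((proj('side',q)-[170,150])*4).round(0))
im=cv2.imread('pics/w4.png')[160:330,180:380];cv2.imwrite('pics/w4z.png',cv2.resize(im,None,fx=4,fy=4,interpolation=cv2.INTER_CUBIC))
im=bot.grab_frame('side');cv2.imwrite('pics/s5.png',cv2.resize(im[185:245,210:275],None,fx=10,fy=10,interpolation=cv2.INTER_CUBIC))
E
```

```text
0 wrist [277.3 243. ] side4 [314. 270.]
0.01 wrist [277.3 235. ] side4 [309. 282.]
0.017 wrist [277.3 229.9] side4 [306. 291.]
0.03 wrist [277.3 221.4] side4 [300. 307.]
```

View pics/w4z.png

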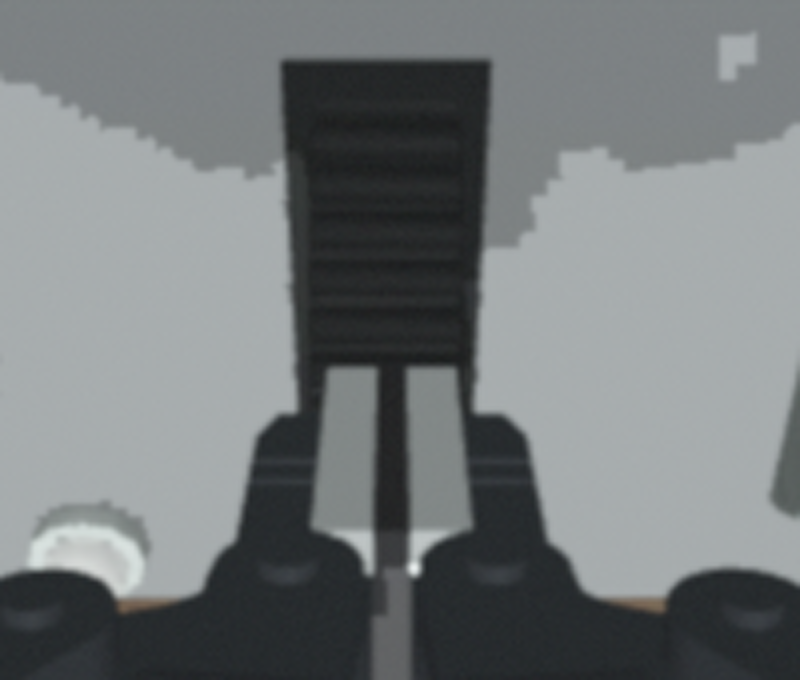

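View pics/s5.png

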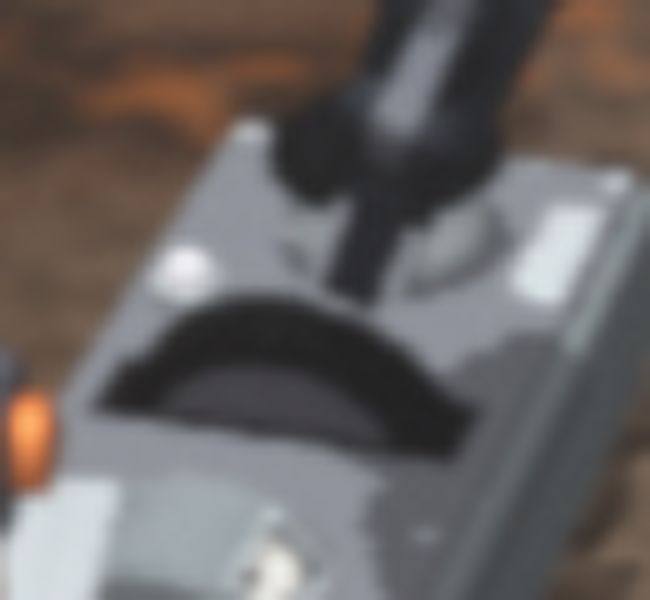

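```bash
python3 -m creep '[{"wx":0,"wy":0,"wz":0,"tx":-0.005,"ty":0,"tz":0,"claw":0.5},{"wx":0,"wy":0,"wz":0,"tx":0,"ty":0,"tz":0,"claw":0.5},{"wx":0,"wy":0,"wz":0,"tx":0,"ty":0,"tz":0,"claw":0.5},{"wx":0,"wy":0,"wz":0,"tx":0.006,"ty":0,"tz":0,"claw":0.5},{"wx":0,"wy":0,"wz":0,"tx":0.006,"ty":0,"tz":0,"claw":1},{"wx":0,"wy":0,"wz":0,"tx":0.006,"ty":0,"tz":0,"claw":1},{"wx":0,"wy":0,"wz":0,"tx":0.006,"ty":0,"tz":0,"claw":1},{"wx":0,"wy":0,"wz":0,"tx":0.006,"ty":0,"tz":0,"claw":1}]' 20
python3 - <<'E'
from h import *
where()
im=bot.grab_frame('side');cv2.imwrite('pics/s6.png',cv2.resize(im[185:245,210:275],None,fx=10,fy=10,interpolation=cv2.INTER_CUBIC))
E
```

```text
clock: 5.05
position: [0.584, 0.0217, 0.0868]
tool_rot: [0.012, 1.222, -0.126]
force: [0.6, -0.3, -0.1]
grip_width: -0.0002
clock 5.05 con [-0.0142  0.0002  0.0408] phi -19.2 r 0.0432 tilt -20.0 F [ 0.6 -0.3 -0.1] M [0.04 0.37 0.03] g -0.0002
```

View pics/s6.png

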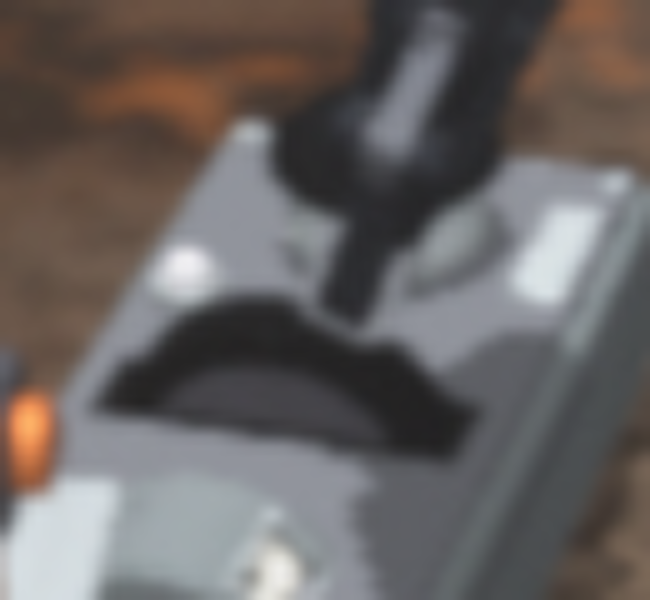

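```bash
python3 - <<'E'
from h import *
im=bot.grab_frame('wrist');cv2.imwrite('pics/w5z.png',cv2.resize(im[160:330,180:380],None,fx=4,fy=4,interpolation=cv2.INTER_CUBIC))
im=bot.grab_frame('top');cv2.imwrite('pics/t5z.png',cv2.resize(im[120:220,200:355],None,fx=5,fy=5,interpolation=cv2.INTER_CUBIC))
E
```

```text
(no output)
```

View pics/w5z.png

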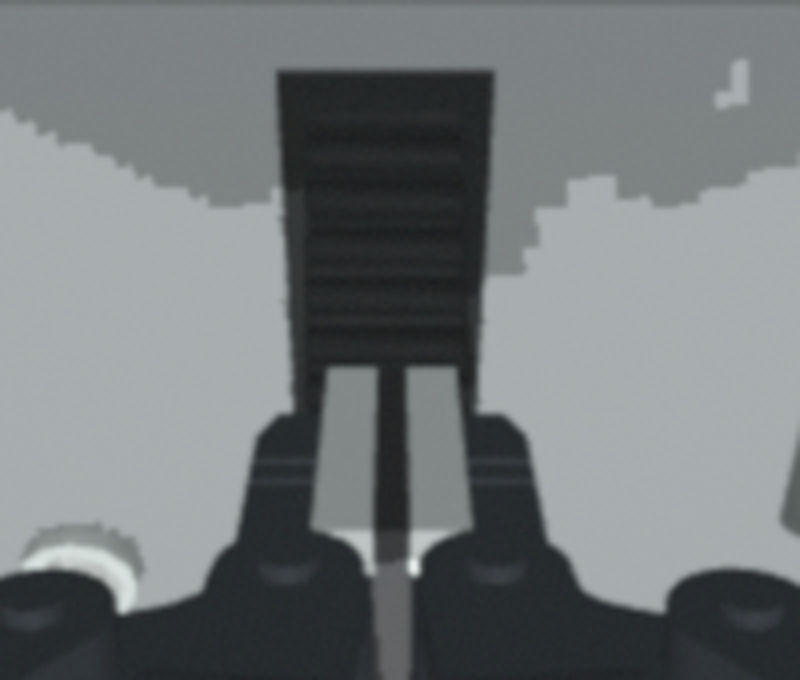

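View pics/t5z.png

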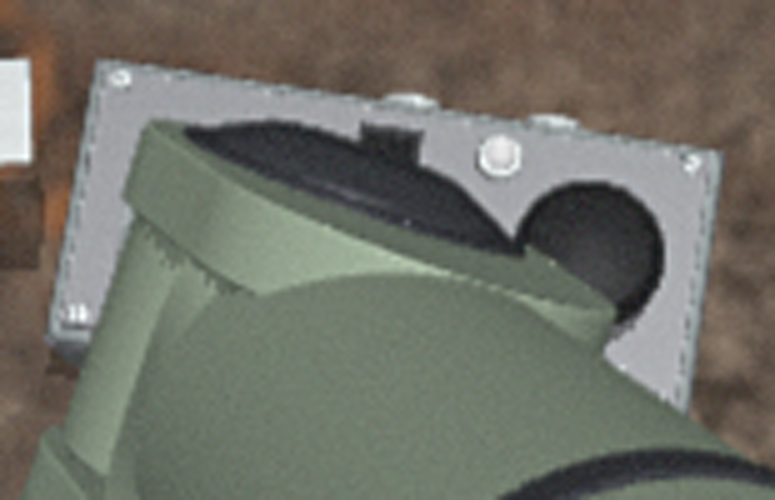

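```bash
python3 - <<'E'
from h import *
s,R,p=T()
A=[];B=[]
for n,u,v in(('wrist',277.4,251),('side',244.3,217.3)):
    c=bot.get_calibration(n);Rc=np.array(c['R']);t=np.array(c['t']);o=-Rc.T@t;d=Rc.T@np.array([(u-c['cx'])/c['fx'],(v-c['cy'])/c['fy'],1]);d/=np.linalg.norm(d)
    P=np.eye(3)-np.outer(d,d);A.append(P);B.append(P@o)
q=np.linalg.solve(sum(A),sum(B));print(q,'tool',R.inv().apply(q-p).round(4))
for z in(-.011,0,.011):print(z,[((a),proj('side',p+R.apply([a,0,z])).round(1)) for a in(-.01,0,.01,.017)])
print('wheel rim',[(ph,proj('side',pose(ph,.0445)[0]).round(1),proj('side',pose(ph,.0445)[0]+YC*.009).round(1)) for ph in(-60,-40,-20,0,20,40)])
E
```

```text
[0.58062675 0.02158395 0.08469397] tool [ 0.0008 -0.0006 -0.0038]
-0.011 [(-0.01, array([249.1, 216.1])), (0, array([247.8, 219.3])), (0.01, array([246.6, 222.4])), (0.017, array([245.7, 224.6]))]
0 [(-0.01, array([244.9, 214.2])), (0, array([243.6, 217.4])), (0.01, array([242.4, 220.5])), (0.017, array([241.5, 222.7]))]
0.011 [(-0.01, array([240.6, 212.3])), (0, array([239.4, 215.5])), (0.01, array([238.2, 218.7])), (0.017, array([237.4, 220.8]))]
wheel rim [(-60, array([253.7, 225.2]), array([252.7, 227.2])), (-40, array([249.6, 220.5]), array([248.5, 222.5])), (-20, array([244. , 217.1]), array([242.9, 219.1])), (0, array([237.9, 215.3]), array([236.7, 217.3])), (20, array([231.8, 215.5]), array([230.7, 217.4])), (40, array([226.7, 217.5]), array([225.5, 219.4]))]
```

```bash
python3 -m creep '[{"wx":0,"wy":0,"wz":0,"tx":-0.01,"ty":0,"tz":0,"claw":0.5},{"wx":0,"wy":0,"wz":0,"tx":-0.01,"ty":0,"tz":0,"claw":0.5},{"wx":0,"wy":0,"wz":0,"tx":0,"ty":0,"tz":0,"claw":0.5},{"wx":0,"wy":0,"wz":0,"tx":0.009,"ty":0,"tz":0,"claw":0.5},{"wx":0,"wy":0,"wz":0,"tx":0.009,"ty":0,"tz":0,"claw":1},{"wx":0,"wy":0,"wz":0,"tx":0.009,"ty":0,"tz":0,"claw":1},{"wx":0,"wy":0,"wz":0,"tx":0.009,"ty":0,"tz":0,"claw":1},{"wx":0,"wy":0,"wz":0,"tx":0.009,"ty":0,"tz":0,"claw":1}]' 20
python3 - <<'E'
from h import *
where()
im=bot.grab_frame('side');cv2.imwrite('pics/s7.png',cv2.resize(im[185:245,210:275],None,fx=10,fy=10,interpolation=cv2.INTER_CUBIC))
E
```

```text
clock: 6.0
position: [0.5867, 0.0207, 0.0783]
tool_rot: [0.011, 1.223, -0.128]
force: [1.1, -3.6, -5.8]
grip_width: 0.0167
clock 6.0 con [-0.0113 -0.0005  0.0323] phi -19.3 r 0.0342 tilt -19.9 F [ 1.1 -3.6 -5.8] M [-0.56  0.65 -0.25] g 0.0167
```

View pics/s7.png

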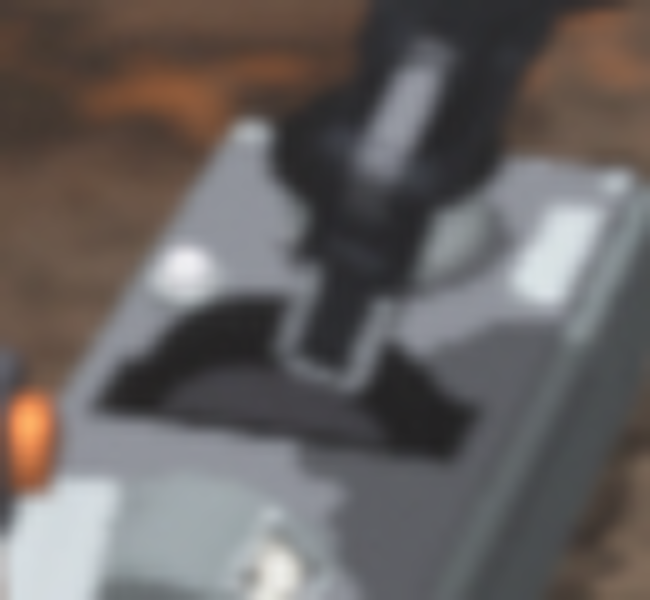

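```bash
python3 -m creep '[{"wx":0,"wy":8,"wz":0,"tx":0,"ty":0,"tz":0.0047,"claw":1},{"wx":0,"wy":16,"wz":0,"tx":0.001,"ty":0,"tz":0.0094,"claw":1},{"wx":0,"wy":24,"wz":0,"tx":0.0025,"ty":0,"tz":0.0138,"claw":1}]'
python3 - <<'E'
from h import *
where()
E
```

```text
clock: 6.35
position: [0.5987, 0.0199, 0.0814]
tool_rot: [-0.052, 1.542, -0.189]
force: [-2.8, -30.1, -22.4]
grip_width: 0.0168
clock 6.35 con [0.0007 0.0003 0.0354] phi 1.1 r 0.0354 tilt -1.7 F [ -2.8 -30.1 -22.4] M [-6.64  0.79 -0.17] g 0.0168
```

```bash
python3 -m creep '[{"wx":0,"wy":5,"wz":0,"tx":0.001,"ty":-0.001,"tz":0.002,"claw":1},{"wx":0,"wy":12,"wz":0,"tx":0.0015,"ty":-0.001,"tz":0.006,"claw":1},{"wx":0,"wy":18,"wz":0,"tx":0.0025,"ty":-0.001,"tz":0.009,"claw":1}]'
python3 - <<'E'
from h import *
where()
c=bot.get_calibration('wrist');u,v=proj('wrist',con(-.021,.078,.067),c).astype(int)
im=bot.grab_frame('wrist');cv2.imwrite('pics/w6.png',im)
cv2.imwrite('pics/w6z.png',cv2.resize(cv2.rotate(im[v-35:v+45,u-50:u+50],cv2.ROTATE_180),None,fx=6,fy=6,interpolation=cv2.INTER_CUBIC))
E
```

```text
clock: 6.65
position: [0.6086, 0.0176, 0.0801]
tool_rot: [3.138, 1.283, 3.0]
force: [-0.1, -4.1, -0.1]
grip_width: 0.0166
clock 6.65 con [ 0.0108 -0.0007  0.0341] phi 17.6 r 0.0358 tilt 16.5 F [-0.1 -4.1 -0.1] M [-0.99 -0.36  0.24] g 0.0166
```

View pics/w6z.png

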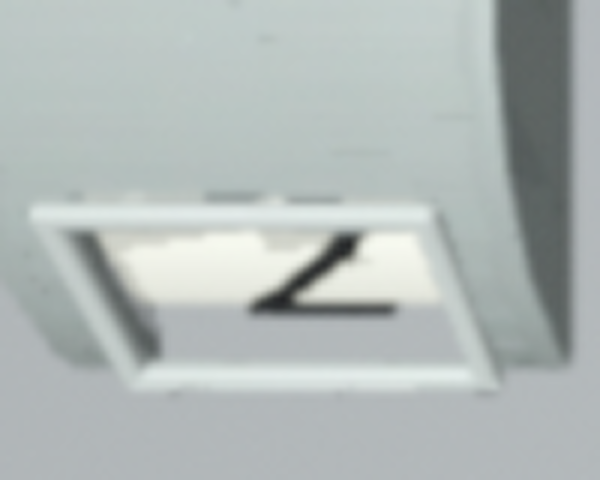

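```bash
python3 -m creep '[{"wx":0,"wy":0,"wz":0,"tx":0,"ty":0,"tz":0,"claw":0.5},{"wx":0,"wy":0,"wz":0,"tx":0,"ty":0,"tz":0,"claw":0.5},{"wx":0,"wy":0,"wz":0,"tx":-0.001,"ty":0,"tz":0,"claw":0.5},{"wx":0,"wy":-8,"wz":0,"tx":-0.001,"ty":0,"tz":-0.005,"claw":0.5},{"wx":0,"wy":-16,"wz":0,"tx":0.0005,"ty":0,"tz":-0.01,"claw":0.5},{"wx":0,"wy":-24,"wz":0,"tx":0.002,"ty":0,"tz":-0.015,"claw":0.5},{"wx":0,"wy":-32,"wz":0,"tx":0.0045,"ty":0,"tz":-0.019,"claw":0.5},{"wx":0,"wy":-38,"wz":0,"tx":0.0065,"ty":0,"tz":-0.0225,"claw":0.5}]'
python3 - <<'E'
from h import *
where();delta(con(0,-.0007,.046)+pose(-20,.0365)[0]-con(0,0,.046),tool(20))
c=bot.get_calibration('wrist');u,v=proj('wrist',con(-.021,.078,.067),c).astype(int)
im=bot.grab_frame('wrist');cv2.imwrite('pics/w7.png',im)
cv2.imwrite('pics/w7z.png',cv2.resize(cv2.rotate(im[v-35:v+45,u-50:u+50],cv2.ROTATE_180),None,fx=6,fy=6,interpolation=cv2.INTER_CUBIC))
E
```

```text
clock: 7.5
position: [0.5889, 0.0175, 0.0798]
tool_rot: [-0.019, 1.234, -0.161]
force: [2.0, 0.4, -1.3]
grip_width: 0.0427
clock 7.5 con [-0.0087 -0.0034  0.0338] phi -14.4 r 0.0349 tilt -19.3 F [ 2.   0.4 -1.3] M [ 0.07  0.22 -0.03] g 0.0427
t [-0.0018  0.0026 -0.0034]
w [-0.49 -0.71  0.56]
```

View pics/w7z.png

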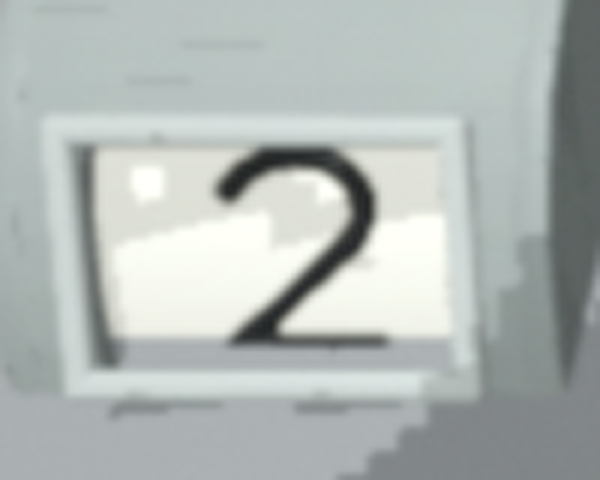

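```bash
python3 -m creep '[{"wx":0,"wy":-0.7,"wz":0.5,"tx":-0.002,"ty":0.0026,"tz":-0.0034,"claw":0.5},{"wx":0,"wy":-0.7,"wz":0.5,"tx":-0.002,"ty":0.0026,"tz":-0.0034,"claw":0.5},{"wx":0,"wy":-0.7,"wz":0.5,"tx":-0.002,"ty":0.0026,"tz":-0.0034,"claw":1},{"wx":0,"wy":-0.7,"wz":0.5,"tx":-0.002,"ty":0.0026,"tz":-0.0034,"claw":1},{"wx":0,"wy":-0.7,"wz":0.5,"tx":-0.002,"ty":0.0026,"tz":-0.0034,"claw":1},{"wx":0,"wy":-0.7,"wz":0.5,"tx":-0.002,"ty":0.0026,"tz":-0.0034,"claw":1}]' 20
python3 - <<'E'
from h import *
where()
E
```

```text
clock: 8.15
position: [0.5856, 0.0207, 0.0802]
tool_rot: [0.002, 1.218, -0.141]
force: [-2.1, 0.7, 6.1]
grip_width: 0.0163
clock 8.15 con [-0.0125 -0.0006  0.0342] phi -20.0 r 0.0364 tilt -20.2 F [-2.1  0.7  6.1] M [0.08 0.29 0.04] g 0.0163
```

```bash
python3 -m creep '[{"wx":0,"wy":7,"wz":0,"tx":0.0003,"ty":-0.0004,"tz":0.0045,"claw":1},{"wx":0,"wy":14,"wz":0,"tx":0.001,"ty":-0.0005,"tz":0.0088,"claw":1},{"wx":0,"wy":21,"wz":0,"tx":0.0024,"ty":-0.0006,"tz":0.013,"claw":1},{"wx":0,"wy":28,"wz":0,"tx":0.0043,"ty":-0.0006,"tz":0.0171,"claw":1},{"wx":0,"wy":34,"wz":0,"tx":0.0062,"ty":-0.0006,"tz":0.0204,"claw":1},{"wx":0,"wy":38,"wz":0,"tx":0.0077,"ty":-0.0006,"tz":0.0224,"claw":1},{"wx":0,"wy":38,"wz":0,"tx":0.0077,"ty":-0.0006,"tz":0.0224,"claw":1}]' 20
python3 - <<'E'
from h import *
where()
E
```

```text
clock: 8.85
position: [0.6109, 0.017, 0.0807]
tool_rot: [3.124, 1.257, 2.979]
force: [2.1, -1.1, 16.9]
grip_width: 0.0139
clock 8.85 con [ 0.0131 -0.0009  0.0347] phi 20.7 r 0.0371 tilt 17.9 F [ 2.1 -1.1 16.9] M [ 0.    0.32 -0.01] g 0.0139
```

```bash
python3 -m creep '[{"wx":0,"wy":0,"wz":0,"tx":0,"ty":0,"tz":0,"claw":0.5},{"wx":0,"wy":0,"wz":0,"tx":0,"ty":0,"tz":0,"claw":0.5},{"wx":0,"wy":0,"wz":0,"tx":-0.001,"ty":0,"tz":0,"claw":0.5},{"wx":0,"wy":-8,"wz":0,"tx":-0.001,"ty":0.001,"tz":-0.005,"claw":0.5},{"wx":0,"wy":-16,"wz":0,"tx":0.0005,"ty":0.001,"tz":-0.01,"claw":0.5},{"wx":0,"wy":-24,"wz":0,"tx":0.002,"ty":0.001,"tz":-0.016,"claw":0.5},{"wx":0,"wy":-32,"wz":0,"tx":0.0045,"ty":0.001,"tz":-0.021,"claw":0.5},{"wx":0,"wy":-38,"wz":0,"tx":0.0065,"ty":0.001,"tz":-0.0245,"claw":0.5}]'
cat > look.py <<'E'
import sys
from h import *
where();delta(con(0,-.0007,.046)+pose(-20,.0342)[0]-con(0,0,.046),tool(20))
c=bot.get_calibration('wrist');u,v=proj('wrist',con(-.021,.078,.067),c).astype(int)
im=bot.grab_frame('wrist');n=sys.argv[1];cv2.imwrite(f'pics/{n}.png',im)
cv2.imwrite(f'pics/{n}z.png',cv2.resize(cv2.rotate(im[v-35:v+45,u-50:u+50],cv2.ROTATE_180),None,fx=6,fy=6,interpolation=cv2.INTER_CUBIC))
E
python3 look.py w8
```

```text
clock: 9.65
position: [0.5863, 0.0198, 0.0823]
tool_rot: [0.008, 1.24, -0.14]
force: [2.6, -0.8, -1.3]
grip_width: 0.0428
clock 9.65 con [-0.0116 -0.0014  0.0363] phi -17.8 r 0.0381 tilt -19.0 F [ 2.6 -0.8 -1.3] M [ 0.08  0.21 -0.01] g 0.0428
t [ 0.0039  0.0007 -0.0014]
w [-0.93 -1.05  0.16]
```

View pics/w8z.png

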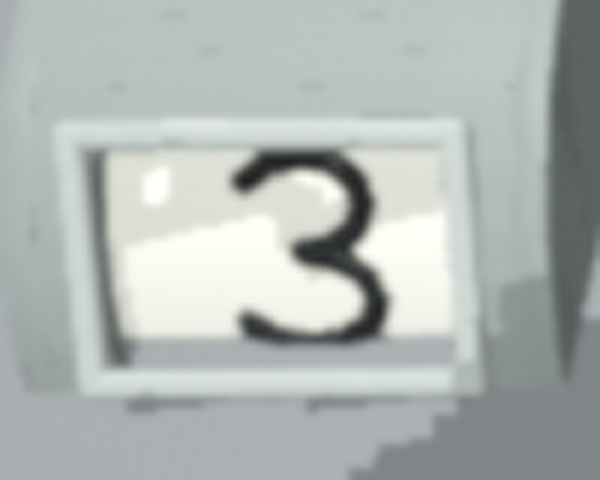

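The window now shows 3, centred. I'll do the next click with a slightly deeper grip.

```bash
python3 -m creep '[{"wx":-0.9,"wy":-1,"wz":0,"tx":0.0039,"ty":0.0005,"tz":-0.0014,"claw":0.5},{"wx":-0.9,"wy":-1,"wz":0,"tx":0.0039,"ty":0.0005,"tz":-0.0014,"claw":0.5},{"wx":-0.9,"wy":-1,"wz":0,"tx":0.0039,"ty":0.0005,"tz":-0.0014,"claw":1},{"wx":-0.9,"wy":-1,"wz":0,"tx":0.0039,"ty":0.0005,"tz":-0.0014,"claw":1},{"wx":-0.9,"wy":-1,"wz":0,"tx":0.0039,"ty":0.0005,"tz":-0.0014,"claw":1},{"wx":-0.9,"wy":-1,"wz":0,"tx":0.0039,"ty":0.0005,"tz":-0.0014,"claw":1}]' 20
python3 - <<'E'
from h import *
where()
E
```

```text
clock: 10.3
position: [0.586, 0.0206, 0.0778]
tool_rot: [-0.011, 1.218, -0.146]
force: [-1.0, 1.0, 2.8]
grip_width: 0.0172
clock 10.3 con [-0.0121 -0.0007  0.0318] phi -20.8 r 0.034 tilt -20.2 F [-1.   1.   2.8] M [0.15 0.12 0.07] g 0.0172
```

```bash
python3 -m creep '[{"wx":0,"wy":7,"wz":0,"tx":0.0002,"ty":-0.0004,"tz":0.0041,"claw":1},{"wx":0,"wy":14,"wz":0,"tx":0.001,"ty":-0.0005,"tz":0.0082,"claw":1},{"wx":0,"wy":21,"wz":0,"tx":0.0022,"ty":-0.0006,"tz":0.0122,"claw":1},{"wx":0,"wy":28,"wz":0,"tx":0.004,"ty":-0.0006,"tz":0.016,"claw":1},{"wx":0,"wy":34,"wz":0,"tx":0.0058,"ty":-0.0006,"tz":0.019,"claw":1},{"wx":0,"wy":38,"wz":0,"tx":0.0072,"ty":-0.0006,"tz":0.0209,"claw":1},{"wx":0,"wy":38,"wz":0,"tx":0.0072,"ty":-0.0006,"tz":0.0209,"claw":1}]' 20
python3 - <<'E'
from h import *
where()
E
```

```text
clock: 11.0
position: [0.6096, 0.0173, 0.0784]
tool_rot: [-3.14, 1.258, 3.004]
force: [1.9, -1.1, 17.2]
grip_width: 0.0166
clock 11.0 con [ 0.0118 -0.0008  0.0324] phi 20.1 r 0.0345 tilt 17.9 F [ 1.9 -1.1 17.2] M [-0.07  0.35  0.08] g 0.0166
```

```bash
python3 -m creep '[{"wx":0,"wy":0,"wz":0,"tx":0,"ty":0,"tz":0,"claw":0.5},{"wx":0,"wy":0,"wz":0,"tx":0,"ty":0,"tz":0,"claw":0.5},{"wx":0,"wy":0,"wz":0,"tx":-0.001,"ty":0,"tz":0,"claw":0.5},{"wx":0,"wy":-8,"wz":0,"tx":-0.001,"ty":0.001,"tz":-0.005,"claw":0.5},{"wx":0,"wy":-16,"wz":0,"tx":0.0005,"ty":0.001,"tz":-0.01,"claw":0.5},{"wx":0,"wy":-24,"wz":0,"tx":0.002,"ty":0.001,"tz":-0.0155,"claw":0.5},{"wx":0,"wy":-32,"wz":0,"tx":0.0045,"ty":0.001,"tz":-0.02,"claw":0.5},{"wx":0,"wy":-38,"wz":0,"tx":0.0065,"ty":0.001,"tz":-0.0235,"claw":0.5}]'
python3 look.py w9
```

```text
clock: 11.8
position: [0.5862, 0.0196, 0.0795]
tool_rot: [-0.012, 1.241, -0.152]
force: [2.2, -1.2, -1.9]
grip_width: 0.0428
clock 11.8 con [-0.0117 -0.0016  0.0335] phi -19.2 r 0.0355 tilt -18.9 F [ 2.2 -1.2 -1.9] M [0.02 0.23 0.  ] g 0.0428
t [ 0.0013  0.0009 -0.0005]
w [-0.43 -1.09  0.38]
```

View pics/w9z.png

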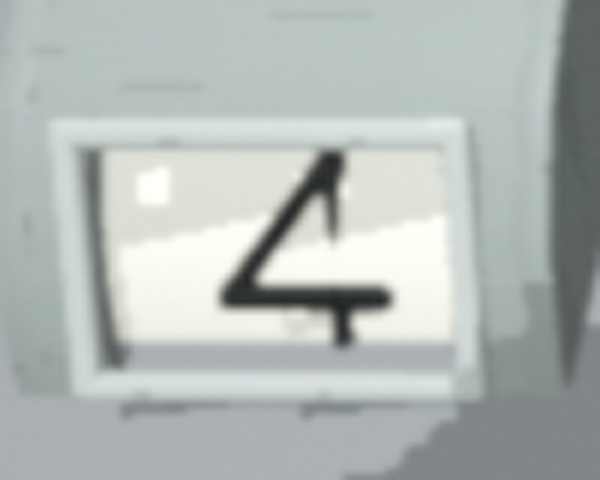

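4, centred, as expected. Two more clicks.

```bash
python3 -m creep '[{"wx":-0.4,"wy":-1,"wz":0.3,"tx":0.0013,"ty":0.0007,"tz":-0.0005,"claw":0.5},{"wx":-0.4,"wy":-1,"wz":0.3,"tx":0.0013,"ty":0.0007,"tz":-0.0005,"claw":1},{"wx":-0.4,"wy":-1,"wz":0.3,"tx":0.0013,"ty":0.0007,"tz":-0.0005,"claw":1},{"wx":-0.4,"wy":-1,"wz":0.3,"tx":0.0013,"ty":0.0007,"tz":-0.0005,"claw":1},{"wx":-0.4,"wy":-1,"wz":0.3,"tx":0.0013,"ty":0.0007,"tz":-0.0005,"claw":1}]' 20
python3 -m creep '[{"wx":0,"wy":7,"wz":0,"tx":0.0002,"ty":-0.0004,"tz":0.0041,"claw":1},{"wx":0,"wy":14,"wz":0,"tx":0.001,"ty":-0.0005,"tz":0.0082,"claw":1},{"wx":0,"wy":21,"wz":0,"tx":0.0022,"ty":-0.0006,"tz":0.0122,"claw":1},{"wx":0,"wy":28,"wz":0,"tx":0.004,"ty":-0.0006,"tz":0.016,"claw":1},{"wx":0,"wy":34,"wz":0,"tx":0.0058,"ty":-0.0006,"tz":0.019,"claw":1},{"wx":0,"wy":38,"wz":0,"tx":0.0072,"ty":-0.0006,"tz":0.0209,"claw":1},{"wx":0,"wy":38,"wz":0,"tx":0.0072,"ty":-0.0006,"tz":0.0209,"claw":1}]' 20
python3 - <<'E'
from h import *
where()
E
```

```text
clock: 12.35
position: [0.586, 0.0206, 0.0779]
tool_rot: [-0.008, 1.22, -0.143]
force: [-6.6, 1.4, 10.6]
grip_width: 0.0171
clock: 13.05
position: [0.6096, 0.0174, 0.079]
tool_rot: [3.127, 1.255, 2.99]
force: [1.5, -1.3, 15.2]
grip_width: 0.0167
clock 13.05 con [ 0.0118 -0.0008  0.033 ] phi 19.7 r 0.035 tilt 18.1 F [ 1.5 -1.3 15.2] M [-0.21  0.53  0.14] g 0.0167
```

```bash
python3 -m creep '[{"wx":0,"wy":0,"wz":0,"tx":0,"ty":0,"tz":0,"claw":0.5},{"wx":0,"wy":0,"wz":0,"tx":0,"ty":0,"tz":0,"claw":0.5},{"wx":0,"wy":0,"wz":0,"tx":-0.001,"ty":0,"tz":0,"claw":0.5},{"wx":0,"wy":-8,"wz":0,"tx":-0.001,"ty":0.001,"tz":-0.005,"claw":0.5},{"wx":0,"wy":-16,"wz":0,"tx":0.0005,"ty":0.001,"tz":-0.01,"claw":0.5},{"wx":0,"wy":-24,"wz":0,"tx":0.002,"ty":0.001,"tz":-0.0155,"claw":0.5},{"wx":0,"wy":-32,"wz":0,"tx":0.0045,"ty":0.001,"tz":-0.02,"claw":0.5},{"wx":0,"wy":-38,"wz":0,"tx":0.0065,"ty":0.001,"tz":-0.0235,"claw":0.5}]'
python3 look.py w10
```

```text
clock: 13.85
position: [0.5863, 0.0198, 0.0802]
tool_rot: [0.004, 1.244, -0.137]
force: [3.2, 0.2, -2.2]
grip_width: 0.0427
clock 13.85 con [-0.0116 -0.0015  0.0342] phi -18.8 r 0.0361 tilt -18.7 F [ 3.2  0.2 -2.2] M [ 0.07  0.25 -0.04] g 0.0427
t [ 0.002   0.0008 -0.0008]
w [-0.51 -1.27  0.11]
```

View pics/w10z.png

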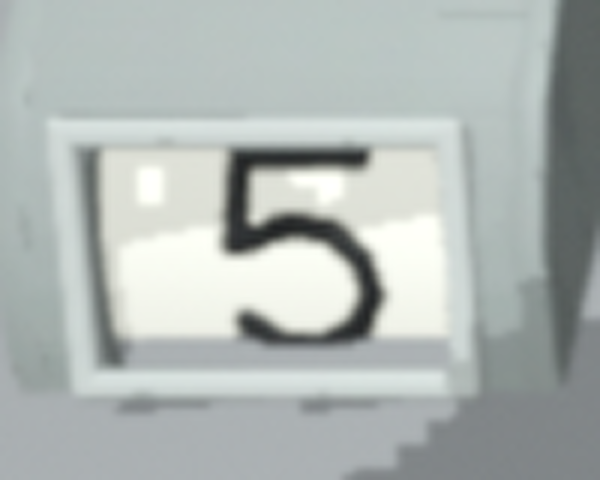

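The window reads 5, centred. This is the last click.

```bash
python3 -m creep '[{"wx":-0.5,"wy":-1.2,"wz":0.1,"tx":0.002,"ty":0.0006,"tz":-0.0008,"claw":0.5},{"wx":-0.5,"wy":-1.2,"wz":0.1,"tx":0.002,"ty":0.0006,"tz":-0.0008,"claw":1},{"wx":-0.5,"wy":-1.2,"wz":0.1,"tx":0.002,"ty":0.0006,"tz":-0.0008,"claw":1},{"wx":-0.5,"wy":-1.2,"wz":0.1,"tx":0.002,"ty":0.0006,"tz":-0.0008,"claw":1},{"wx":-0.5,"wy":-1.2,"wz":0.1,"tx":0.002,"ty":0.0006,"tz":-0.0008,"claw":1}]' 20
python3 -m creep '[{"wx":0,"wy":7,"wz":0,"tx":0.0002,"ty":-0.0004,"tz":0.0041,"claw":1},{"wx":0,"wy":14,"wz":0,"tx":0.001,"ty":-0.0005,"tz":0.0082,"claw":1},{"wx":0,"wy":21,"wz":0,"tx":0.0022,"ty":-0.0006,"tz":0.0122,"claw":1},{"wx":0,"wy":28,"wz":0,"tx":0.004,"ty":-0.0006,"tz":0.016,"claw":1},{"wx":0,"wy":34,"wz":0,"tx":0.0058,"ty":-0.0006,"tz":0.019,"claw":1},{"wx":0,"wy":38,"wz":0,"tx":0.0072,"ty":-0.0006,"tz":0.0209,"claw":1},{"wx":0,"wy":38,"wz":0,"tx":0.0072,"ty":-0.0006,"tz":0.0209,"claw":1}]' 20
python3 -m creep '[{"wx":0,"wy":0,"wz":0,"tx":0,"ty":0,"tz":0,"claw":0.5},{"wx":0,"wy":0,"wz":0,"tx":0,"ty":0,"tz":0,"claw":0.5},{"wx":0,"wy":0,"wz":0,"tx":0,"ty":0,"tz":0,"claw":0.5},{"wx":0,"wy":0,"wz":0,"tx":-0.02,"ty":0,"tz":0,"claw":0.5},{"wx":0,"wy":-5,"wz":0,"tx":-0.05,"ty":0,"tz":0,"claw":0.5},{"wx":0,"wy":-10,"wz":0,"tx":-0.08,"ty":0,"tz":0,"claw":0.5},{"wx":0,"wy":-18,"wz":0,"tx":-0.1,"ty":0,"tz":-0.02,"claw":0.5}]'
python3 look.py w11
```

```text
clock: 14.4
position: [0.5859, 0.0207, 0.0779]
tool_rot: [-0.005, 1.22, -0.139]
force: [-7.0, 1.5, 11.2]
grip_width: 0.0168
clock: 15.1
position: [0.6094, 0.0174, 0.0791]
tool_rot: [3.122, 1.254, 2.986]
force: [0.7, -3.2, 15.1]
grip_width: 0.0168
clock: 15.8
position: [0.6236, 0.0151, 0.1815]
tool_rot: [1.316, 1.562, 1.178]
force: [1.9, 0.5, -0.0]
grip_width: 0.0426
clock 15.8 con [ 0.026  -0.0012  0.1355] phi 10.9 r 0.138 tilt -0.1 F [ 1.9  0.5 -0. ] M [ 0.02 -0.09  0.  ] g 0.0426
t [ 0.1033 -0.0006 -0.038 ]
w [ -0.46 -19.87  -0.42]
```

View pics/w11z.png

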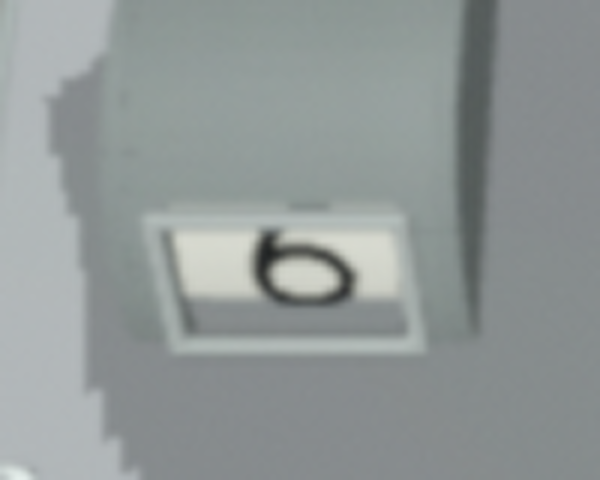

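View pics/w11.png

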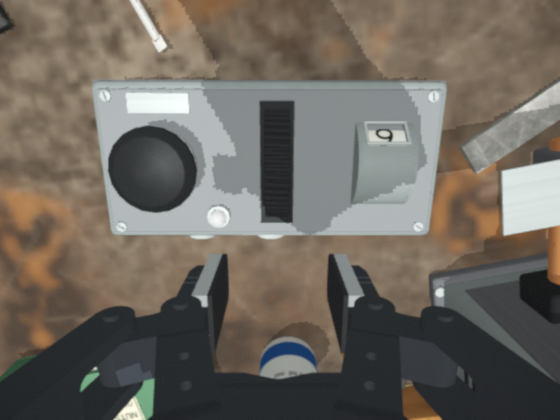

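```bash
python3 - <<'E'
from h import *
q=ray('wrist',152,170,.096)-AX;print(q@XC,q@YC)
delta(con(-.03,-.04,.17),tool(20))
E
```

```text
-0.007432387159149611 -0.08286060166377116
t [ 0.014  -0.04   -0.0494]
w [ -0.1  -19.34  -0.35]
```

```bash
python3 -m creep '[{"wx":0,"wy":-6,"wz":0,"tx":0.005,"ty":-0.012,"tz":-0.015,"claw":0.8},{"wx":0,"wy":-13,"wz":0,"tx":0.01,"ty":-0.025,"tz":-0.035,"claw":1},{"wx":0,"wy":-19.3,"wz":0,"tx":0.014,"ty":-0.04,"tz":-0.049,"claw":1},{"wx":0,"wy":-19.3,"wz":0,"tx":0.014,"ty":-0.04,"tz":-0.049,"claw":1},{"wx":0,"wy":-19.3,"wz":0,"tx":0.014,"ty":-0.04,"tz":-0.049,"claw":1},{"wx":0,"wy":-19.3,"wz":0,"tx":0.014,"ty":-0.04,"tz":-0.049,"claw":1}]' 20
python3 look.py w12
python3 - <<'E'
from h import *
delta(con(-.002,-.084,.14),tool(0))
delta(con(-.002,-.084,.10),tool(0))
E
```

```text
clock: 16.45
position: [0.5647, -0.0157, 0.1707]
tool_rot: [0.019, 1.222, -0.114]
force: [0.2, -0.4, 0.6]
grip_width: -0.0002
clock 16.45 con [-0.0284 -0.0394  0.1247] phi -12.8 r 0.1279 tilt -20.0 F [ 0.2 -0.4  0.6] M [ 0.07  0.3  -0.04] g -0.0002
t [ 0.0929  0.0381 -0.016 ]
w [-0.17 -0.02 -0.34]
t [ 0.0373 -0.0448  0.0145]
w [-0.11 19.97 -0.38]
t [ 0.0749 -0.0451  0.0009]
w [-0.11 19.97 -0.38]
```

View pics/w12z.png

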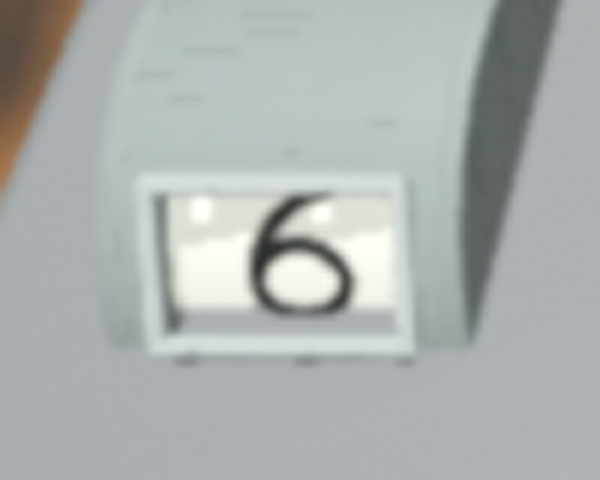

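View pics/w12.png

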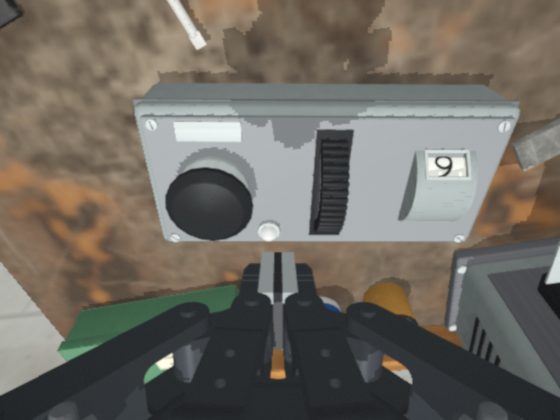

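```bash
python3 -m creep '[{"wx":0,"wy":6,"wz":0,"tx":0.005,"ty":-0.015,"tz":0.005,"claw":1},{"wx":0,"wy":13,"wz":0,"tx":0.02,"ty":-0.03,"tz":0.01,"claw":1},{"wx":0,"wy":20,"wz":-0.4,"tx":0.037,"ty":-0.045,"tz":0.0135,"claw":1},{"wx":0,"wy":20,"wz":-0.4,"tx":0.037,"ty":-0.045,"tz":0.0135,"claw":1},{"wx":0,"wy":20,"wz":-0.4,"tx":0.037,"ty":-0.045,"tz":0.0135,"claw":1},{"wx":0,"wy":20,"wz":-0.4,"tx":0.037,"ty":-0.045,"tz":0.0135,"claw":1}]' 20
python3 - <<'E'
from h import *
where();delta(con(-.002,-.084,.11),tool(0))
im=bot.grab_frame('side');cv2.imwrite('pics/s13.png',cv2.resize(im[150:260,190:300],None,fx=5,fy=5,interpolation=cv2.INTER_CUBIC))
E
```

```text
clock: 17.1
position: [0.5839, -0.0626, 0.1401]
tool_rot: [1.419, 1.57, 1.286]
force: [-0.4, -0.2, 0.9]
grip_width: -0.0
clock 17.1 con [-0.0031 -0.0834  0.0941] phi -1.9 r 0.0942 tilt -0.0 F [-0.4 -0.2  0.9] M [-0.02  0.01  0.01] g -0.0
t [ 0.0301 -0.0006  0.0011]
w [-0.07  0.01 -0.05]
```

View pics/s13.png

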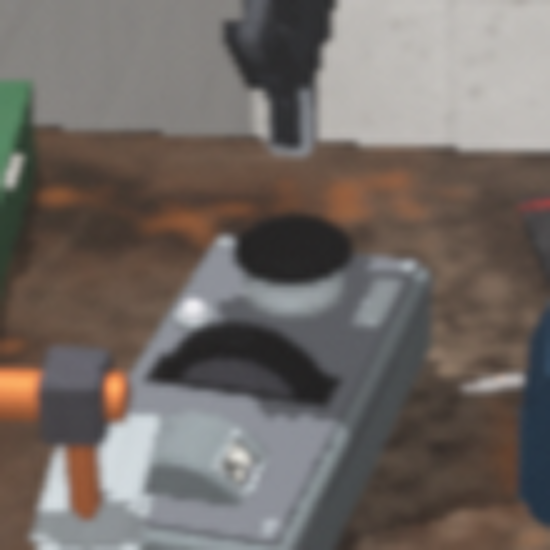

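```bash
python3 -m creep '[{"wx":0,"wy":0,"wz":0,"tx":0.012,"ty":0,"tz":0,"claw":1},{"wx":0,"wy":0,"wz":0,"tx":0.025,"ty":0,"tz":0,"claw":1},{"wx":0,"wy":0,"wz":0,"tx":0.025,"ty":0,"tz":0,"claw":1}]' 
python3 -m creep '[{"wx":0,"wy":0,"wz":0,"tx":0.002,"ty":0,"tz":0,"claw":1},{"wx":0,"wy":0,"wz":0,"tx":0.004,"ty":0,"tz":0,"claw":1},{"wx":0,"wy":0,"wz":0,"tx":0.004,"ty":0,"tz":0,"claw":1}]'
```

```text
clock: 17.45
position: [0.5827, -0.0625, 0.1137]
tool_rot: [-3.06, 1.569, 3.091]
force: [-0.4, -0.1, 0.6]
grip_width: 0.0003
clock: 17.75
position: [0.5827, -0.0625, 0.1096]
tool_rot: [-3.069, 1.569, 3.082]
force: [0.3, 0.7, 0.5]
grip_width: -0.0
```

```bash
for i in 1; do python3 -m creep '[{"wx":0,"wy":0,"wz":0,"tx":0.002,"ty":0,"tz":0,"claw":1},{"wx":0,"wy":0,"wz":0,"tx":0.004,"ty":0,"tz":0,"claw":1},{"wx":0,"wy":0,"wz":0,"tx":0.004,"ty":0,"tz":0,"claw":1}]'; done
python3 -m creep '[{"wx":0,"wy":0,"wz":0,"tx":0.002,"ty":0,"tz":0,"claw":1},{"wx":0,"wy":0,"wz":0,"tx":0.003,"ty":0,"tz":0,"claw":1},{"wx":0,"wy":0,"wz":0,"tx":0.003,"ty":0,"tz":0,"claw":1}]'
```

```text
clock: 18.05
position: [0.5826, -0.0625, 0.1054]
tool_rot: [-3.044, 1.569, 3.107]
force: [-0.1, -0.7, 0.3]
grip_width: 0.0001
clock: 18.35
position: [0.5825, -0.0625, 0.1022]
tool_rot: [-3.063, 1.569, 3.088]
force: [0.2, 0.2, -0.4]
grip_width: -0.0
```

```bash
python3 -m creep '[{"wx":0,"wy":0,"wz":0,"tx":0.002,"ty":0,"tz":0,"claw":1},{"wx":0,"wy":0,"wz":0,"tx":0.004,"ty":0,"tz":0,"claw":1},{"wx":0,"wy":0,"wz":0,"tx":0.004,"ty":0,"tz":0,"claw":1}]'
python3 -m creep '[{"wx":0,"wy":0,"wz":0,"tx":0.002,"ty":0,"tz":0,"claw":1},{"wx":0,"wy":0,"wz":0,"tx":0.003,"ty":0,"tz":0,"claw":1},{"wx":0,"wy":0,"wz":0,"tx":0.003,"ty":0,"tz":0,"claw":1}]'
```

```text
clock: 18.65
position: [0.5823, -0.0625, 0.0979]
tool_rot: [-3.061, 1.568, 3.09]
force: [0.2, 1.2, -0.2]
grip_width: -0.0001
clock: 18.95
position: [0.5822, -0.0625, 0.0947]
tool_rot: [-3.06, 1.568, 3.091]
force: [-0.9, 0.2, -0.3]
grip_width: -0.0001
```

```bash
python3 - <<'E'
from h import *
im=bot.grab_frame('side');cv2.imwrite('pics/s14.png',cv2.resize(im[170:250,200:290],None,fx=7,fy=7,interpolation=cv2.INTER_CUBIC))
s,R,p=T()
for a in(-.02,-.01,0,.01,.017):print(a,(proj('side',p+R.apply([a,0,0]))-[200,170])*7)
print('btn',(proj('side',con(0,-.085,.096))-[200,170])*7)
E
```

```text
-0.02 [345.7554335  138.24883655]
-0.01 [346.69925988 162.72860871]
0 [347.63569403 187.01665096]
0.01 [348.56482248 211.11520701]
0.017 [349.21091116 227.87263617]
btn [335.88761218 180.60017132]
```

View pics/s14.png

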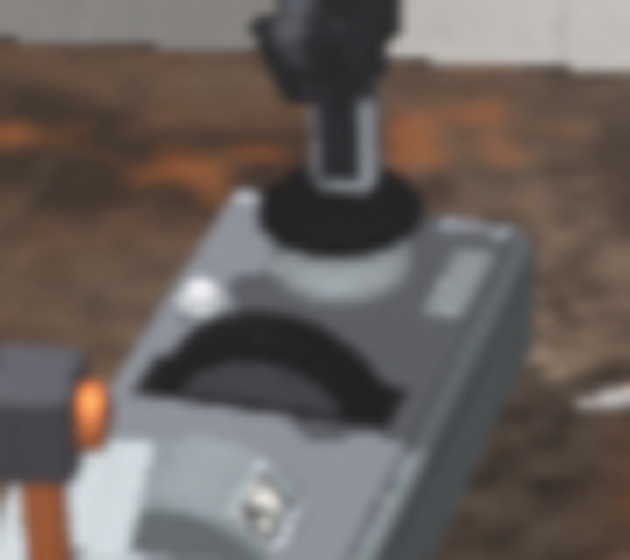

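```bash
for_=1; python3 -m creep '[{"wx":0,"wy":0,"wz":0,"tx":0.002,"ty":0,"tz":0,"claw":1},{"wx":0,"wy":0,"wz":0,"tx":0.003,"ty":0,"tz":0,"claw":1},{"wx":0,"wy":0,"wz":0,"tx":0.003,"ty":0,"tz":0,"claw":1}]'
```

```text
clock: 19.3
position: [0.5822, -0.0625, 0.0916]
tool_rot: [-3.077, 1.568, 3.074]
force: [0.2, 0.6, -0.2]
grip_width: 0.0002
```

```bash
python3 -m creep '[{"wx":0,"wy":0,"wz":0,"tx":0.002,"ty":0,"tz":0,"claw":1},{"wx":0,"wy":0,"wz":0,"tx":0.003,"ty":0,"tz":0,"claw":1},{"wx":0,"wy":0,"wz":0,"tx":0.003,"ty":0,"tz":0,"claw":1}]'
```

```text
clock: 19.6
position: [0.5823, -0.0625, 0.0886]
tool_rot: [-3.094, 1.568, 3.057]
force: [-0.1, -0.5, 2.4]
grip_width: -0.0002
```

```bash
python3 -m creep '[{"wx":0,"wy":0,"wz":0,"tx":0.002,"ty":0,"tz":0,"claw":1},{"wx":0,"wy":0,"wz":0,"tx":0.004,"ty":0,"tz":0,"claw":1},{"wx":0,"wy":0,"wz":0,"tx":0.005,"ty":0,"tz":0,"claw":1},{"wx":0,"wy":0,"wz":0,"tx":0.005,"ty":0,"tz":0,"claw":1}]'
```

```text
clock: 20.0
position: [0.5823, -0.0625, 0.0835]
tool_rot: [-3.081, 1.568, 3.07]
force: [-0.3, 0.2, 4.8]
grip_width: 0.0006
```

```bash
python3 -m creep '[{"wx":0,"wy":0,"wz":0,"tx":0.001,"ty":0,"tz":0,"claw":1},{"wx":0,"wy":0,"wz":0,"tx":0.002,"ty":0,"tz":0,"claw":1},{"wx":0,"wy":0,"wz":0,"tx":0.003,"ty":0,"tz":0,"claw":1},{"wx":0,"wy":0,"wz":0,"tx":0.003,"ty":0,"tz":0,"claw":1}]'
```

```text
clock: 20.4
position: [0.5827, -0.0624, 0.0824]
tool_rot: [-2.514, 1.569, -2.646]
force: [-11.4, 0.4, 38.1]
grip_width: -0.0
```

```bash
python3 -m creep '[{"wx":0,"wy":0,"wz":0,"tx":-0.002,"ty":0,"tz":0,"claw":1},{"wx":0,"wy":0,"wz":0,"tx":-0.006,"ty":0,"tz":0,"claw":1},{"wx":0,"wy":0,"wz":0,"tx":-0.012,"ty":0,"tz":0,"claw":1},{"wx":0,"wy":0,"wz":0,"tx":-0.03,"ty":0,"tz":0,"claw":1},{"wx":0,"wy":0,"wz":0,"tx":-0.06,"ty":0,"tz":0,"claw":1},{"wx":0,"wy":-8,"wz":0,"tx":-0.09,"ty":0.02,"tz":-0.02,"claw":1},{"wx":0,"wy":-15,"wz":0,"tx":-0.1,"ty":0.04,"tz":-0.03,"claw":1},{"wx":0,"wy":-20,"wz":0,"tx":-0.1,"ty":0.05,"tz":-0.04,"claw":1}]'
python3 look.py w15
python3 - <<'E'
from h import *
im=bot.grab_frame('side');cv2.imwrite('pics/s15f.png',im);cv2.imwrite('pics/s15.png',cv2.resize(im[170:250,200:290],None,fx=7,fy=7,interpolation=cv2.INTER_CUBIC))
cv2.imwrite('pics/t15.png',bot.grab_frame('top'))
E
```

```text
clock: 21.2
position: [0.5493, -0.0057, 0.1844]
tool_rot: [0.005, 1.217, -0.126]
force: [1.0, -0.9, -1.8]
grip_width: -0.0001
clock 21.2 con [-0.0449 -0.0316  0.1384] phi -18.0 r 0.1455 tilt -20.3 F [ 1.  -0.9 -1.8] M [0.04 0.22 0.  ] g -0.0001
t [ 0.1112  0.0307 -0.0056]
w [ 0.04  0.28 -0.12]
```

View pics/w15.png

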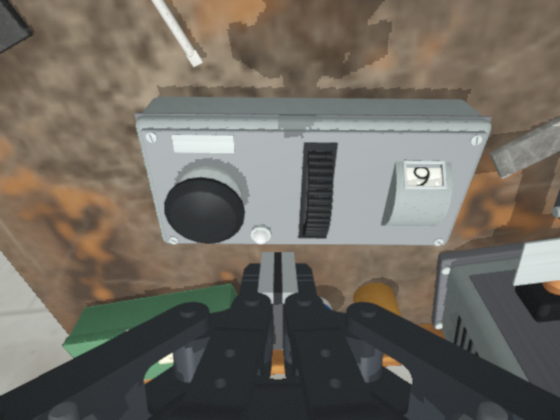

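View pics/w15z.png

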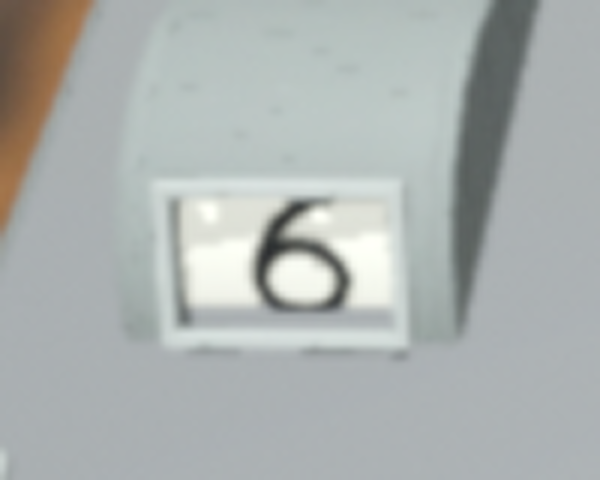

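View pics/s15.png

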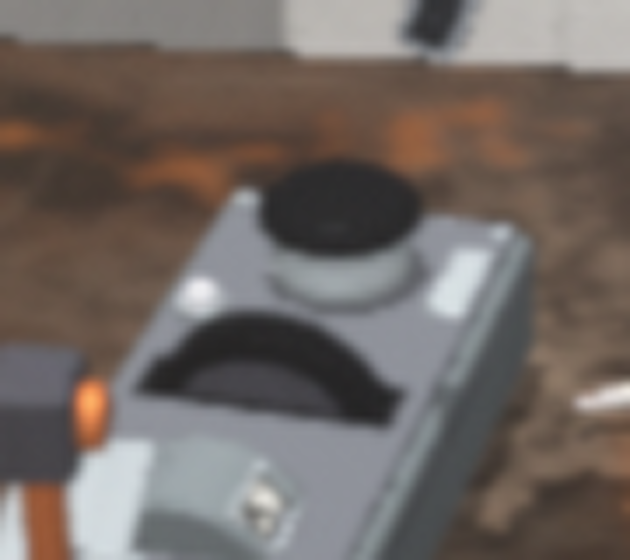

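View pics/t15.png

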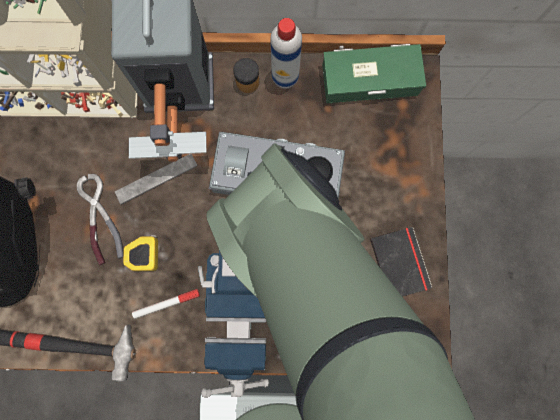

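```bash
python3 - <<'E'
from h import *
c=bot.get_calibration('wrist');print('tip before (top0)',ray('top',313,222,.012).round(3),'now (wrist)',ray('wrist',198,63,.012,c).round(3))
a=cv2.imread('pics/top0.png');b=cv2.imread('pics/t15.png')
for n,(x0,y0,x1,y1) in dict(tape=(115,230,165,275),note=(375,222,440,302)).items():
    print(n,np.abs(a[y0:y1,x0:x1].astype(int)-b[y0:y1,x0:x1]).mean().round(2), cv2.phaseCorrelate(np.float32(cv2.cvtColor(a[y0:y1,x0:x1],6)),np.float32(cv2.cvtColor(b[y0:y1,x0:x1],6))))
where()
E
```

```text
tip before (top0) [ 0.497 -0.063  0.012] now (wrist) [ 0.497 -0.062  0.012]
tape 4.46 ((-0.0338428518327909, 0.4770412072907355), 0.971593045340644)
note 6.61 ((0.11767495423517005, 0.0008073607767258295), 0.6336170158452458)
clock 21.35 con [-0.0454 -0.0327  0.1369] phi -18.3 r 0.1442 tilt -19.9 F [ 0.7 -0.8  0. ] M [0.05 0.29 0.05] g -0.0002
```

```bash
python3 - <<'E'
from workcell import bot
print(bot.job_done())
E
```

```text
the job is handed in; nothing more can be done
None
```

The preset wheel is on 6 and the start button has been pressed fully down once and released. I handed the job in at about 21 s, with the arm clear of everything.

- **Wheel:** It started on 1. I gripped its rim and rolled it one click at a time, and saw 2, 3, 4, 5 and then 6 come up centred in the window.
- **Button:** I pressed it only after seeing the 6. It took 2.4 N at first contact and 4.8 N near the bottom. Then it came up hard against its stop at 38 N, measured at the wrist. Pictures afterwards show the button back up and 6 still centred.
- **Bystanders:** The screwdriver's tip is within about 1 mm of where it started. The arm hid its handle from the top camera, so I checked only the tip. The tape measure and notebook look unmoved in the top view, with at most 0.5 pixel of shift.

**Checks that disagreed:**
- The closed fingertips turned out to sit about 7 mm behind the TCP, not the stated 17 mm ahead. My first two closes on the wheel met nothing, so I gripped deeper and lowered onto the button in small steps, watching the force.
- During the first roll, side forces reached about 30 N for a moment, until I corrected a sideways offset of roughly 1 mm.

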